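Load and seal the culture incubation chamber

ROBOT

A 7-joint arm with a two-finger parallel gripper is mounted at the origin on the work surface. World frame = base frame: x ahead of the robot, y to its left, z up, the work surface at z = 0. Lengths are in m, angles in rad, forces in N, time in s.
With the tool pointing down it reaches from about 0.425 to 0.825 m from the base axis. Payload 3.6 kg.
Tool frame: the origin (TCP) lies at the very end of the fingers, on their centre line; the grasp point (between the pads) lies 19 mm behind it; x points along the fingers, z is the direction in which the jaws open and shut, and the axes are right-handed (so a half turn about x gives the same grasp; the last joint's range is limited). The gripper opens to 93 mm and grips with 3 to 60 N. Pads are 15 mm wide; open, the fingers measure 128 mm over their backs; the gripper's body (75 mm by 188 mm) begins 65 mm behind the grasp point.
Start: joints at [1.228, 0.615, -0.013, 1.423, 0.008, 1.103, -0.04], TCP at [0.203, -0.618, 0.219] pointing down, gripper open.
Joint ranges: [-3.12, 3.12], [-0.3, 2.06], [-1.34, 1.32], [0.26, 2.42], [-1.36, 4.5], [0.01, 1.98], [-2.84, 2.84]. Speed limits (rad/s): [2.79, 2.79, 3.14, 3.14, 3.14, 3.14, 3.14].

INTERFACE

Orientations are given as a unit quaternion [w, x, y, z].
In Python, from cell import sensors, viewer, ticket gives the robot as it stands. The module is installed in compiled form; this text tells all that it offers.
- The arm moves only by the tool servo_tool, never from a script. Its arguments are lists of equal length, an entry for each row: "offset": the shift along the tool's x, y, z in mm, a list of three; "angular": the turn, a rotation vector about the tool's x, y, z in degrees, a list of three; "jaw": the finger opening in mm, from 0 to 93. A call has 1 to 12 rows; each row shifts and turns the commanded pose from where the row before left it, along the tool's axes as they then stand; what a row does not reach is not made up. A row lasts 1/12 s, in which the tool goes at most 41.7 mm and 7.16 degrees, less where a joint would pass 70% of its speed; a pose out of reach is approached as far as the arm can. A call with a gripper value outside its range is refused whole. The fingers move at their own pace and stop on an object; "newtons" is the grip in N (left out, the last holds). Time passes only in rows, so rows that do not move let the fingers close. It gives the time, the measured TCP pose, the force and the opening at its end, in the units of the state.
- sensors.state(): the state, without advancing time (a new reading comes with each control period).
- viewer.capture(name): name is "scene" or "top"; returns a dict with "frame" (420x560x3 uint8, red, green, blue), "fx", "fy", "cx", "cy" (pixels), "dist_coeffs" ([k1, k2, p1, p2, k3] as OpenCV has them; the pictures are not rectified), "pose" (4x4, takes a point from camera to world coordinates). Camera axes: x right, y down, z forward; pixel columns grow to the right and rows downward; lengths in m; the calibration is good to about 2 mm. A picture is of the moment at which its call begins. There is no depth.
- ticket.close_job(): hands the job in, once; it reports no verdict.
The state is a dict: "clock": time; "q": joint angles; "dq": joint speeds; "effort": joint torques, N m; "eef_pos": TCP position; "tcp_rot": TCP orientation; "wrist_force": force on the tool from outside, world axes, zero at the start; "torque": the same for the moment, N m; "finger_gap": finger opening in m.
Only numpy, scipy, OpenCV 4.12 (cv2) and the standard library are available. Lean on these libraries where they do the work, as an engineer would, in place of code of your own. Each camera call takes 0.05 s, during which the arm holds its last target.

TASK

Stand every culture jar (red cap) that is on the bench upright inside the white chamber, lower the lid gently until it is closed, then pull the red spring-loaded clamp screw up to engage its thread and drive it clockwise to its stop so that the claw holds the lid. Only then open the gas by pushing the yellow valve handle through its quarter turn to the end stop; leave the reagent jar, the Petri dishes and the spray bottle where they are.

Things in the scene. Friction and masses are not known exactly. Their poses are not given: they have to be found in the camera images.
- chamber: white open-topped incubation chamber fixed to the bench, turned by up to 0.12 rad. Origin at the centre of its underside, z up; x points from the clamp (front, robot's side) to the lid hinge, y along its length to the valve end. Outside 152 (x) by 282 (y) by 80 mm high; walls and floor 6 mm, so inside 140 by 270 mm
- chamber_floor (a point): centre of the chamber's inner floor, 6 mm above the bench; axes as the chamber's, and all directions below are in this frame
- lid (a joint): clear lid with a blue frame, hinged on the far top edge. 0 = closed flat on the rim, positive = raised, up to 1.75; starts at 1.55 to 1.7, about upright. 0.3 kg; the hinge is stiff (0.32 N m of friction), so it stays where it is left. No handle: push its outer (far) face down with the fingertips. Closed, its top is 88.5 mm above the bench
- lid_hinge (a point): middle of the hinge line (along the chamber's y), at chamber x 76, y 0, z 80.5 mm, level with the lid's underside when closed
- lid_front (a point): middle of the lid's free edge, half-way through its 8 mm thickness. The lid reaches 155 mm from hinge line to free edge and is 282 mm wide
- clamp_lift (a joint): how far (m) the captive clamp screw is pulled up: 0 parked, 0.014 stop. A spring pulls it down with 4 N parked, 8 N at the stop. The thread engages when it is up 0.0085 or more (pull to about 0.012); down, it cannot turn past about 0.2 rad. Hold it up until turned 0.5 rad; from there the thread holds it when let go. Driving draws it down again, to 0.005 at the end
- clamp_turn (a joint): turn of the clamp screw (rad), 0 parked to 3.14 fully driven (end stop), clockwise seen from above is positive; friction 0.06 N m. At 0 its dark steel claw points away from the chamber (-x), at 3.14 it points to +x over the closed lid's front edge. It can be let go and gripped anew part-way
- knob_grip (a point): grip point of the clamp screw's red bar knob, on its upright axis at chamber x -108, y 0; 125 mm above the bench when parked; rises and turns with the screw. The bar is 14 mm thick along this point's x, 42 mm long along its y, and reaches 15 mm above and 19 mm below this point. The claw (42 mm long from the axis) has its top 31 mm below this point
- valve_lever (a joint): yellow quarter-turn gas valve handle at the +y end, on an upright axis: 0 = shut, handle points to -x (across the pipe); 1.571 = fully open at the end stop, handle points to +y (along the pipe); clockwise seen from above is positive. Starts at 0 to 0.15; friction 0.12 N m
- lever_grip (a point): point on the valve handle 80 mm from its pivot, at mid height (77 mm above the bench). The handle is a bar 14 mm wide and 14 mm tall that ends 95 mm from the pivot; its outer part hangs free, 70 mm above the bench; it can be pushed sideways with the fingertips
- lever_pivot (a point): the valve handle's axis at mid height of the handle, at chamber x -30, y 190 mm; a brass valve block 40 mm square and 62 mm tall stands under it, and a pipe with its top 47 mm up runs on from it to +y
- jar1_mid (a point): culture jar (may be absent): upright glass cylinder 50 mm in diameter and 60 mm tall with amber agar in the bottom and a red cap of the same diameter (top 17 mm); 0.11 to 0.23 kg; this point is its centre, 30 mm above its underside; its z is the jar's axis. It starts standing on the bench on the robot's right
- jar2_mid (a point): culture jar (may be absent): upright glass cylinder 50 mm in diameter and 60 mm tall with amber agar in the bottom and a red cap of the same diameter (top 17 mm); 0.11 to 0.23 kg; this point is its centre, 30 mm above its underside; its z is the jar's axis. It starts standing on the bench on the robot's right
- jar3_mid (a point): culture jar (may be absent): upright glass cylinder 50 mm in diameter and 60 mm tall with amber agar in the bottom and a red cap of the same diameter (top 17 mm); 0.11 to 0.23 kg; this point is its centre, 30 mm above its underside; its z is the jar's axis. It starts standing on the bench on the robot's right
- jar4_mid (a point): culture jar (may be absent): upright glass cylinder 50 mm in diameter and 60 mm tall with amber agar in the bottom and a red cap of the same diameter (top 17 mm); 0.11 to 0.23 kg; this point is its centre, 30 mm above its underside; its z is the jar's axis. It starts standing on the bench on the robot's right
- reagent: bystander: amber reagent jar with a white cap, 52 mm in diameter, 85 mm tall, origin at the centre of its underside
- dishes: bystander: stack of three Petri dishes, 90 mm in diameter, 45 mm tall, origin at the centre of its underside
- spray: bystander: pale blue spray bottle, 72 mm in diameter, 190 mm tall, origin at the centre of its underside
There are look-alikes about, which are no part of the job. What is shaped like the part that bears jar4_mid but blue is not meant. Leave any pink look-alike of the part that bears jar2_mid alone.

How it is judged:
By the outcome, as a careful person would: the job done as asked, in the order asked, and still so for the second after the job is handed in, with the robot touching nothing.
Of jar1, jar2, jar3, jar4 only 2 to 4 are there at a start; the rules pass over those that are not, and their reading is None.
At some moment in a run one of jar1, jar2, jar3, jar4 may be knocked a few centimetres aside while the robot is not near it.
Once in a run the grip may slacken for a moment while it holds something.
It also fails if it takes over 210 s, if anything falls off the work surface, if the arm or the gripper's body presses on something with over 40 N, if the wrist force passes 120 N, or if a joint passes its speed limit or range.

## Working session

There is one attempt and no reset: what is moved stays moved. The work goes in short steps, Python scripts to look and compute and a tool call to move; the robot and the scene stay as the last step left them, time stands still between calls to the robot, and variables do not carry over. Pictures are saved under pics/ and viewed, and the job is handed in when it is done.

Besides the shell and the picture viewer there is one more tool, called after "Request:" in YAML: its name, and indented under it one key for each argument. servo_tool: Moves the arm, as the interface text tells. Its arguments: {"type":"object","properties":{"offset":{"type":"array","items":{"type":"array","items":{"type":"number"}}},"angular":{"type":"array","items":{"type":"array","items":{"type":"number"}}},"jaw":{"type":"array","items":{"type":"number"}},"newtons":{"type":"number"}},"required":["offset","angular","jaw"]}

```bash
mkdir -p pics; cat > h.py <<'E'
import numpy as np, cv2
from cell import sensors, viewer, ticket
def cap(name,fn):
    d=viewer.capture(name); cv2.imwrite('pics/'+fn+'.png',d['frame'][:,:,::-1]); np.savez('last_'+name+'.npz',**{k:np.array(v) for k,v in d.items()}); return d
def load(name):
    return dict(np.load('last_'+name+'.npz'))
def K(d): return np.array([[float(d['fx']),0,float(d['cx'])],[0,float(d['fy']),float(d['cy'])],[0,0,1]])
def ray(d,uv):
    p=cv2.undistortPoints(np.array([[uv]],float),K(d),np.array(d['dist_coeffs'],float))[0,0]
    P=np.array(d['pose']); r=P[:3,:3]@np.array([p[0],p[1],1.]); return P[:3,3],r/np.linalg.norm(r)
def onz(d,uv,z):
    o,r=ray(d,uv); return o+r*(z-o[2])/r[2]
def proj(d,X):
    P=np.linalg.inv(np.array(d['pose'])); rv=cv2.Rodrigues(P[:3,:3])[0]
    return cv2.projectPoints(np.array(X,float).reshape(-1,1,3),rv,P[:3,3],K(d),np.array(d['dist_coeffs'],float))[0].reshape(-1,2)
def R(q):
    from scipy.spatial.transform import Rotation as Ro
    return Ro.from_quat([q[1],q[2],q[3],q[0]])
def st():
    s=sensors.state(); print('t',round(s['clock'],2),'tcp',np.round(s['eef_pos'],4),'gap',round(s['finger_gap'],4),'F',np.round(s['wrist_force'],1)); print('R',np.round(R(s['tcp_rot']).as_matrix(),3).tolist(),'q',np.round(s['q'],2)); return s
E
python3 - <<'E'
from h import *
st()
for n in('scene','top'):
    d=cap(n,n+'0'); print(n,np.round(d['pose'],3).tolist(),d['fx'],d['cx'],d['dist_coeffs'])
E
```

```text
t 0.0 tcp [ 0.2023 -0.6169  0.2175] gap 0.0933 F [-0.3  0.4  0.7]
R [[-0.001, 0.95, 0.312], [0.002, 0.312, -0.95], [-1.0, -0.0, -0.003]] q [ 1.23  0.62 -0.01  1.42  0.01  1.1  -0.04]
scene [[-0.437, 0.651, -0.62, 1.271], [0.899, 0.316, -0.303, 0.393], [-0.001, -0.69, -0.724, 0.993], [0.0, 0.0, 0.0, 1.0]] 484.08964495332117 281.9083218090751 [-0.08173712  0.          0.          0.          0.        ]
top [[-0.019, -0.991, 0.132, 0.354], [-1.0, 0.022, 0.02, -0.002], [-0.023, -0.132, -0.991, 1.341], [0.0, 0.0, 0.0, 1.0]] 485.91229920219416 277.4956306445841 [-0.17229213  0.          0.          0.          0.        ]
```

View pics/scene0.png

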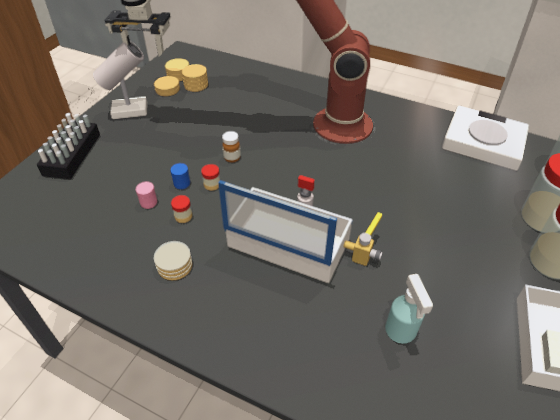

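View pics/top0.png

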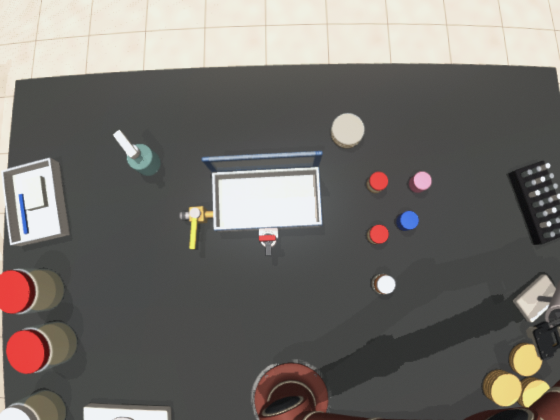

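Scene view: two small red-capped jars at (211,177) and (181,208). The things that could be mistaken for them are the pink jar (147,195), the blue jar (181,177), the white-cap reagent jar (231,147), and the big red-lidded jars at the right (545,190). In the top view the red jars are at (378,181) and (378,234), pink at (422,181), blue at (409,220), and white-cap at (386,284). The gripper is at about (545,340) and might hide something, so I'll recheck once it has moved. Next I'll measure and check a crop.

```bash
python3 - <<'E'
from h import *
t=load('top'); s=load('scene')
def blobs(d,lo,hi,box,amin=15):
    hsv=cv2.cvtColor(d['frame'],cv2.COLOR_RGB2HSV); m=cv2.inRange(hsv,lo,hi)
    if lo[0]==0: m|=cv2.inRange(hsv,(172,lo[1],lo[2]),(180,255,255))
    n,l,stt,c=cv2.connectedComponentsWithStats(m)
    return [(np.round(c[i],1).tolist(),stt[i].tolist()) for i in range(1,n) if stt[i][4]>=amin]
for nm,lo,hi in(('red',(0,170,90),(6,255,255)),('yel',(24,150,120),(34,255,255)),('blue',(100,120,50),(120,255,255))):
    for n,d in(('top',t),('scene',s)):
        print(nm,n)
        for b in blobs(d,lo,hi,None): print('   ',b, np.round(onz(d,b[0],.06),3))
def crop(d,x0,y0,x1,y1,f,fn): cv2.imwrite('pics/'+fn+'.png',cv2.resize(d['frame'][y0:y1,x0:x1,::-1],None,fx=f,fy=f,interpolation=cv2.INTER_CUBIC))
crop(t,170,140,440,310,2.9,'ctop'); crop(s,120,120,400,300,2.8,'cscene')
E
```

```text
red top
    ([378.3, 180.8], [370, 173, 18, 17, 241]) [ 0.584 -0.247  0.06 ]
    ([378.7, 233.7], [370, 225, 18, 18, 258]) [ 0.442 -0.242  0.06 ]
    ([13.7, 291.6], [0, 271, 31, 42, 1109]) [0.295 0.771 0.06 ]
    ([25.5, 351.5], [6, 331, 39, 43, 1306]) [0.129 0.734 0.06 ]
red scene
    ([553.4, 169.5], [545, 154, 15, 33, 368]) [-0.003  0.66   0.06 ]
    ([209.9, 171.3], [202, 165, 17, 14, 205]) [ 0.445 -0.239  0.06 ]
    ([305.8, 182.5], [298, 176, 16, 14, 173]) [0.368 0.026 0.06 ]
    ([180.2, 203.2], [171, 196, 19, 16, 239]) [ 0.588 -0.244  0.06 ]
    ([557.9, 214.0], [556, 206, 4, 17, 46]) [0.182 0.685 0.06 ]
yel top
yel scene
    ([373.8, 223.1], [366, 213, 16, 22, 134]) [0.43  0.245 0.06 ]
blue top
    ([23.0, 213.6], [19, 194, 9, 40, 150]) [0.516 0.748 0.06 ]
    ([407.5, 220.4], [397, 211, 22, 20, 337]) [ 0.476 -0.321  0.06 ]
blue scene
    ([180.0, 175.5], [170, 163, 20, 26, 397]) [ 0.497 -0.306  0.06 ]
    ([279.4, 222.5], [219, 181, 117, 84, 1334]) [0.534 0.025 0.06 ]
```

View pics/ctop.png

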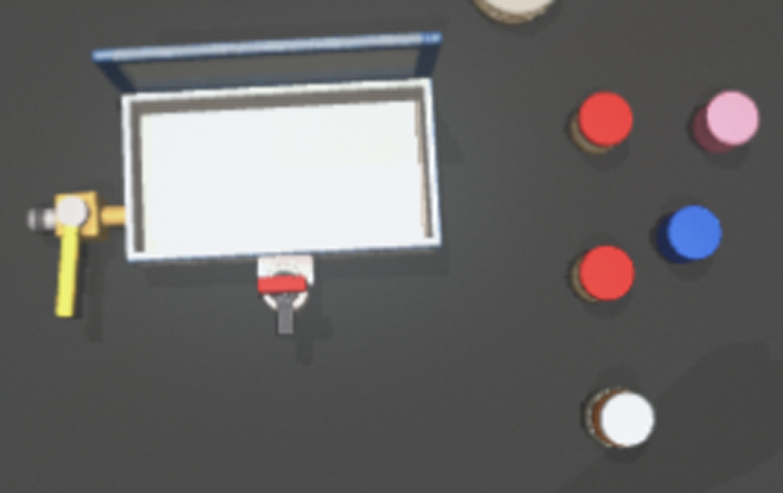

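View pics/cscene.png

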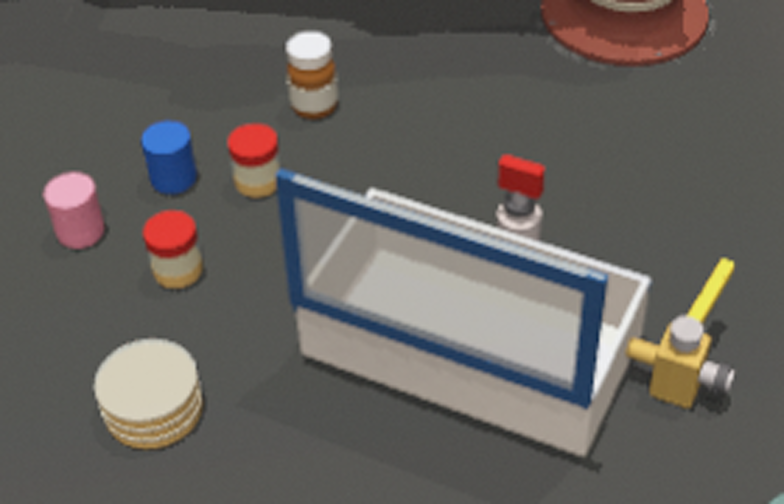

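The crops show two culture jars, at ctop (605,118) and (606,272). Pink, blue and white-cap are clearly other items. The chamber rim corners are at about (124,95), (432,79), (440,244) and (129,260). Next is the chamber pose.

```bash
python3 - <<'E'
from h import *
t=load('top'); s=load('scene')
T=lambda p:(p[0]/2.9+170-.33,p[1]/2.9+140-.33)
S=lambda p:(p[0]/2.8+120-.33,p[1]/2.8+120-.33)
C=[onz(t,T(p),.08) for p in((124,95),(432,79),(440,244),(129,260))]
for c in C: print(np.round(c,4))
print('edges',[round(np.linalg.norm(C[i]-C[(i+1)%4]),4) for i in range(4)])
c=np.mean(C,0); print('centre',c)
# axes: y = from right to left in image; x=front->hinge
yv=(C[0]+C[3]-C[1]-C[2])[:2]; yaw=np.arctan2(-yv[0],yv[1]); xv=(C[0]+C[1]-C[2]-C[3])[:2]; print('yaw y',yaw,'yaw x',np.arctan2(xv[1],xv[0]))
# scene rim corners seen: front-right (370,190)?, front-left(650,278)
print('scene front corners',np.round(onz(s,S((370,190)),.08),4),np.round(onz(s,S((650,278)),.08),4))
yaw=np.arctan2(-yv[0],yv[1])
x=np.array([np.cos(yaw),np.sin(yaw)]);y=np.array([-x[1],x[0]])
print('knob pred',c[:2]-.108*x,'meas top',np.round(onz(t,T((282,284)),.14),4),'scene',np.round(onz(s,S((521,177)),.125),4))
print('pivot pred',c[:2]-.03*x+.19*y,'lever end pred0',c[:2]-.03*x+.19*y-.095*x,'tip meas',np.round(onz(t,T((65,315)),.084),4),np.round(onz(s,S((729,264)),.084),4))
# lid top edge ends
print('lidtop', np.round(onz(t,T((95,55)),.235),4),np.round(onz(t,T((440,38)),.235),4))
E
```

```text
[0.6132 0.196  0.08  ]
[ 0.6214 -0.0863  0.08  ]
[ 0.4702 -0.0889  0.08  ]
[0.4614 0.1915 0.08  ]
edges [np.float64(0.2824), np.float64(0.1512), np.float64(0.2805), np.float64(0.1519)]
centre [0.54154996 0.05310605 0.08      ]
yaw y 0.029939715446002477 yaw x 0.02328925055166049
scene front corners [ 0.4692 -0.0889  0.08  ] [0.4588 0.1932 0.08  ]
knob pred [0.43359836 0.04987304] meas top [0.4333 0.051  0.14  ] scene [0.4328 0.0522 0.125 ]
pivot pred [0.50587571 0.24212284] lever end pred0 [0.41091828 0.23927899] tip meas [0.4125 0.2493 0.084 ] [0.4147 0.2532 0.084 ]
lidtop [0.6151 0.1955 0.235 ] [ 0.6221 -0.0834  0.235 ]
```

The measurements agree: the chamber is at (0.541, 0.053) with yaw about 0.027, and there are two jars, at (0.586,-0.246) and (0.443,-0.241). First I turn the jaw axis to lie along the chamber's y.

Request:
servo_tool:
  offset:
    - [0, 0, 0]
    - [0, 0, 0]
    - [0, 0, 0]
    - [0, 0, 0]
  angular:
    - [5.6, 0, 0]
    - [5.6, 0, 0]
    - [5.5, 0, 0]
    - [0, 0, 0]
  jaw: [80, 80, 80, 80]
  newtons: 25

```text
clock: 0.43
eef_pos: [0.2025, -0.6172, 0.218]
tcp_rot: [0.505, 0.494, 0.506, -0.494]
wrist_force: [-0.5, 0.3, -0.5]
finger_gap: 0.0804
```

```bash
cat >> h.py <<'E'
def go(*X):
    s=st(); M=R(s['tcp_rot']).as_matrix(); p=np.array(s['eef_pos'])
    for x in X:
        print('->',x,'tool mm',np.round(M.T@(np.array(x)-p)*1000,1)); p=np.array(x)
E
python3 - <<'E'
from h import *
go((.585,-.247,.16),(.585,-.247,.022))
E
```

```text
t 0.43 tcp [ 0.2025 -0.6172  0.218 ] gap 0.0804 F [-0.5  0.3 -0.5]
R [[-0.001, 1.0, 0.024], [0.001, 0.024, -1.0], [-1.0, -0.001, -0.001]] q [ 1.18  0.62  0.07  1.43 -0.04  1.1  -0.29]
-> (0.585, -0.247, 0.16) tool mm [  58.2  391.3 -360.9]
-> (0.585, -0.247, 0.022) tool mm [1.38e+02 1.00e-01 2.00e-01]
```

Request:
servo_tool:
  offset:
    - [0, 28, -25.8]
    - [0, 28, -25.8]
    - [0, 28, -25.8]
    - [0, 28, -25.8]
    - [0, 28, -25.8]
    - [0, 28, -25.8]
    - [0, 28, -25.8]
    - [0, 28, -25.8]
    - [0, 28, -25.8]
    - [0, 28, -25.8]
    - [0, 28, -25.8]
    - [0, 28, -25.8]
  angular:
    - [0, 0, 0]
    - [0, 0, 0]
    - [0, 0, 0]
    - [0, 0, 0]
    - [0, 0, 0]
    - [0, 0, 0]
    - [0, 0, 0]
    - [0, 0, 0]
    - [0, 0, 0]
    - [0, 0, 0]
    - [0, 0, 0]
    - [0, 0, 0]
  jaw: [80, 80, 80, 80, 80, 80, 80, 80, 80, 80, 80, 80]

```text
clock: 1.43
eef_pos: [0.5314, -0.298, 0.2185]
tcp_rot: [0.507, 0.493, 0.507, -0.493]
wrist_force: [-1.2, -1.9, -0.3]
finger_gap: 0.08
```

```bash
python3 - <<'E'
from h import *
go((.585,-.247,.16),(.585,-.247,.022))
cap('top','top1');cap('scene','scene1')
E
```

```text
t 1.43 tcp [ 0.5314 -0.298   0.2185] gap 0.08 F [-1.2 -1.9 -0.3]
R [[-0.001, 1.0, 0.028], [0.0, 0.028, -1.0], [-1.0, -0.001, -0.0]] q [ 0.45  0.55  0.04  1.55 -0.02  1.04 -1.05]
-> (0.585, -0.247, 0.16) tool mm [ 58.5  55.  -49.5]
-> (0.585, -0.247, 0.022) tool mm [1.38e+02 1.00e-01 0.00e+00]
```

View pics/scene1.png

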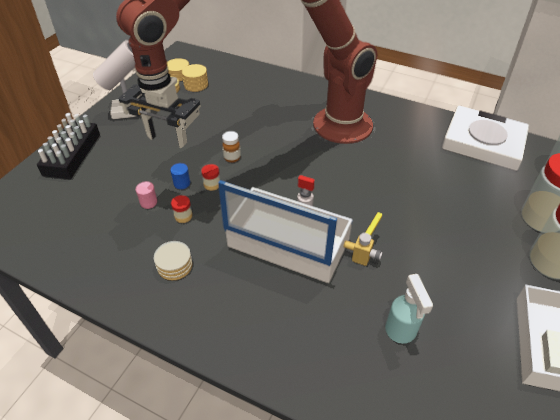

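View pics/top1.png

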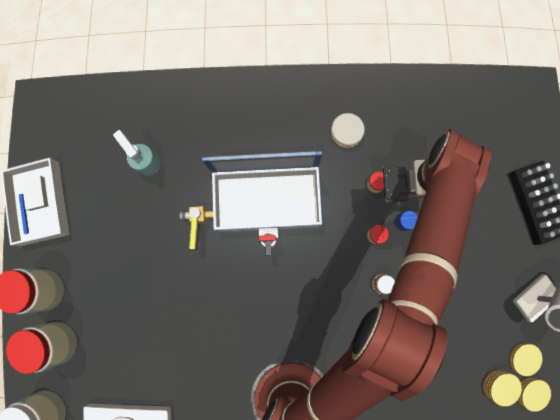

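The former gripper spot (top view (540,330)) hides no further jar, so there are two culture jars, and both are unmoved. I move over jar A and descend.

Request:
servo_tool:
  offset:
    - [0, 27.5, -24.8]
    - [0, 27.5, -24.8]
    - [30, 0, 0]
    - [30, 0, 0]
    - [30, 0, 0]
    - [30, 0, 0]
    - [30, 0, 0]
    - [30, 0, 0]
    - [16.5, 0, 0]
    - [0, 0, 0]
    - [0, 0, 0]
  angular:
    - [0, 0, 0]
    - [0, 0, 0]
    - [0, 0, 0]
    - [0, 0, 0]
    - [0, 0, 0]
    - [0, 0, 0]
    - [0, 0, 0]
    - [0, 0, 0]
    - [0, 0, 0]
    - [0, 0, 0]
    - [0, 0, 0]
  jaw: [80, 80, 80, 80, 80, 80, 80, 80, 80, 80, 80]

```text
clock: 2.45
eef_pos: [0.5835, -0.2488, 0.0214]
tcp_rot: [0.506, 0.493, 0.507, -0.494]
wrist_force: [0.6, -0.8, 0.9]
finger_gap: 0.0799
```

```bash
python3 - <<'E'
from h import *
go((.585,-.247,.022))
t=cap('top','top2');s=cap('scene','scene2')
c=s['frame'][130:290,100:380,::-1]; cv2.imwrite('pics/c2.png',cv2.resize(c,None,fx=2.8,fy=2.8,interpolation=cv2.INTER_CUBIC))
E
```

```text
t 2.45 tcp [ 0.5835 -0.2488  0.0214] gap 0.0799 F [ 0.6 -0.8  0.9]
R [[-0.002, 1.0, 0.026], [0.001, 0.026, -1.0], [-1.0, -0.002, -0.001]] q [ 0.35  0.82  0.02  1.65 -0.03  0.68 -1.15]
-> (0.585, -0.247, 0.022) tool mm [-0.6  1.6 -1.7]
```

View pics/c2.png

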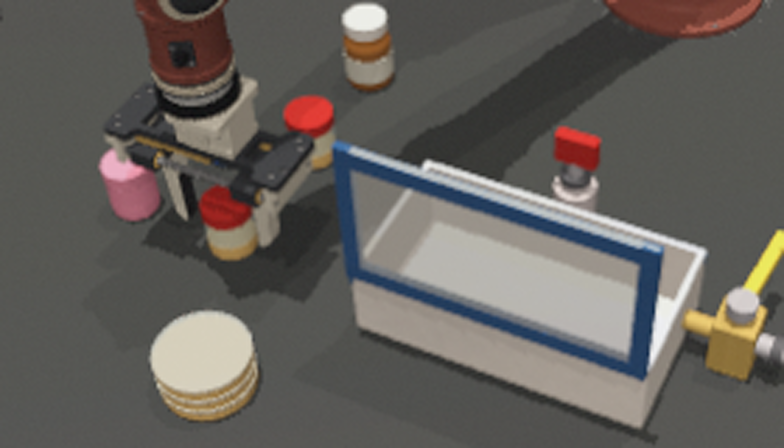

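The jar at (230,220) sits between the fingers, so I close the grip.

Request:
servo_tool:
  offset:
    - [0, 0, 0]
    - [0, 0, 0]
    - [0, 0, 0]
    - [0, 0, 0]
    - [0, 0, 0]
    - [0, 0, 0]
    - [0, 0, 0]
    - [0, 0, 0]
  angular:
    - [0, 0, 0]
    - [0, 0, 0]
    - [0, 0, 0]
    - [0, 0, 0]
    - [0, 0, 0]
    - [0, 0, 0]
    - [0, 0, 0]
    - [0, 0, 0]
  jaw: [40, 40, 40, 40, 40, 40, 40, 40]
  newtons: 30

```text
clock: 3.22
eef_pos: [0.5845, -0.2483, 0.0226]
tcp_rot: [0.506, 0.494, 0.506, -0.493]
wrist_force: [-0.9, 0.5, 4.0]
finger_gap: 0.0492
```

Request:
servo_tool:
  offset:
    - [-15, 0, 0]
    - [-20, 0, 0]
    - [-20, 0, 0]
    - [-20, 0, 0]
    - [-20, 0, 0]
    - [-20, 0, 0]
    - [-15, 0, 0]
    - [0, 0, 0]
  angular:
    - [0, 0, 0]
    - [0, 0, 0]
    - [0, 0, 0]
    - [0, 0, 0]
    - [0, 0, 0]
    - [0, 0, 0]
    - [0, 0, 0]
    - [0, 0, 0]
  jaw: [40, 40, 40, 40, 40, 40, 40, 40]

```text
clock: 3.88
eef_pos: [0.5861, -0.2497, 0.1551]
tcp_rot: [0.508, 0.494, 0.504, -0.493]
wrist_force: [0.3, 0.1, -1.2]
finger_gap: 0.0495
```

```bash
python3 - <<'E'
from h import *
c=np.array([.5413,.0531]);a=.027;x=np.array([np.cos(a),np.sin(a)]);y=np.array([-x[1],x[0]])
P=lambda u,v,z:(*(c+u*x+v*y),z)
go(P(0,.06,.15),P(0,.06,.03))
E
```

```text
t 3.88 tcp [ 0.5861 -0.2497  0.1551] gap 0.0495 F [ 0.3  0.1 -1.2]
R [[0.006, 1.0, 0.025], [-0.003, 0.025, -1.0], [-1.0, 0.006, 0.003]] q [ 0.35  0.65  0.03  1.55 -0.02  0.93 -1.16]
-> (np.float64(0.5396801968228256), np.float64(0.11307813132857021), 0.15) tool mm [   3.9  -37.3 -363.8]
-> (np.float64(0.5396801968228256), np.float64(0.11307813132857021), 0.03) tool mm [120.   -0.7  -0.3]
```

Request:
servo_tool:
  offset:
    - [0, -18.5, -15]
    - [0, -18.5, -28]
    - [0, 0, -33]
    - [0, 0, -36]
    - [0, 0, -36]
    - [0, 0, -36]
    - [0, 0, -36]
    - [0, 0, -36]
    - [0, 0, -36]
    - [0, 0, -36]
    - [0, 0, -36]
    - [0, 0, 0]
  angular:
    - [0, 0, 0]
    - [0, 0, 0]
    - [0, 0, 0]
    - [0, 0, 0]
    - [0, 0, 0]
    - [0, 0, 0]
    - [0, 0, 0]
    - [0, 0, 0]
    - [0, 0, 0]
    - [0, 0, 0]
    - [0, 0, 0]
    - [0, 0, 0]
  jaw: [40, 40, 40, 40, 40, 40, 40, 40, 40, 40, 40, 40]

```text
clock: 4.88
eef_pos: [0.536, 0.1256, 0.1507]
tcp_rot: [0.507, 0.491, 0.512, -0.489]
wrist_force: [-0.4, 2.1, -1.8]
finger_gap: 0.0496
```

```bash
cat >>h.py <<'E'
c=np.array([.5413,.0531]);a=.027;cx_=np.array([np.cos(a),np.sin(a)]);cy_=np.array([-cx_[1],cx_[0]])
P=lambda u,v,z:tuple(float(round(i,4)) for i in (*(c+u*cx_+v*cy_),z))
E
python3 - <<'E'
from h import *
go(P(0,.06,.15),P(0,.06,.03))
s=cap('scene','scene3')
cc=s['frame'][100:280,100:400,::-1]; cv2.imwrite('pics/c3.png',cv2.resize(cc,None,fx=2.6,fy=2.6,interpolation=cv2.INTER_CUBIC))
E
```

```text
t 4.88 tcp [0.536  0.1256 0.1507] gap 0.0496 F [-0.4  2.1 -1.8]
R [[-0.003, 0.999, 0.04], [0.007, 0.04, -0.999], [-1.0, -0.002, -0.007]] q [-0.28  0.54  0.03  1.8  -0.03  0.8  -1.77]
-> (0.5397, 0.1131, 0.15) tool mm [ 0.6  3.2 12.7]
-> (0.5397, 0.1131, 0.03) tool mm [120.    0.3   0.9]
```

View pics/c3.png

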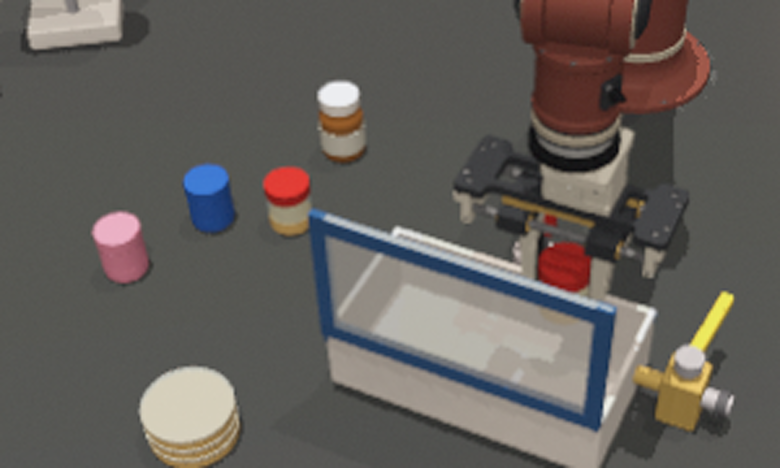

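The jar is held above the chamber, with its cap at (565,265). I correct the position and lower it.

Request:
servo_tool:
  offset:
    - [0, 0, 0]
    - [0, 0, 0]
    - [0, 0, 0]
  angular:
    - [0, 0, 0]
    - [0, 0, 0]
    - [0, 0, 0]
  jaw: [40, 40, 40]

```text
clock: 5.18
eef_pos: [0.538, 0.1119, 0.1516]
tcp_rot: [0.506, 0.494, 0.505, -0.495]
wrist_force: [-0.1, -0.5, -2.5]
finger_gap: 0.0495
```

```bash
python3 - <<'E'
from h import *
go(P(0,.06,.15),P(0,.06,.03))
E
```

```text
t 5.18 tcp [0.538  0.1119 0.1516] gap 0.0495 F [-0.1 -0.5 -2.5]
R [[-0.001, 1.0, 0.022], [-0.002, 0.022, -1.0], [-1.0, -0.001, 0.002]] q [-0.27  0.54  0.04  1.8  -0.03  0.8  -1.77]
-> (0.5397, 0.1131, 0.15) tool mm [ 1.6  1.7 -1.2]
-> (0.5397, 0.1131, 0.03) tool mm [ 1.2e+02  1.0e-01 -2.0e-01]
```

Request:
servo_tool:
  offset:
    - [20, 1.5, -1]
    - [20, 0, 0]
    - [20, 0, 0]
    - [20, 0, 0]
    - [18, 0, 0]
    - [12, 0, 0]
    - [8, 0, 0]
    - [3, 0, 0]
    - [0, 0, 0]
    - [0, 0, 0]
  angular:
    - [0, 0, 0]
    - [0, 0, 0]
    - [0, 0, 0]
    - [0, 0, 0]
    - [0, 0, 0]
    - [0, 0, 0]
    - [0, 0, 0]
    - [0, 0, 0]
    - [0, 0, 0]
    - [0, 0, 0]
  jaw: [40, 40, 40, 40, 40, 40, 40, 40, 40, 40]

```text
clock: 6.02
eef_pos: [0.5402, 0.1149, 0.0317]
tcp_rot: [0.506, 0.494, 0.506, -0.494]
wrist_force: [0.0, 0.1, -1.2]
finger_gap: 0.0495
```

```bash
python3 - <<'E'
from h import *
go(P(0,.06,.0285))
s=cap('scene','scene4')
cc=s['frame'][100:280,100:400,::-1]; cv2.imwrite('pics/c4.png',cv2.resize(cc,None,fx=2.6,fy=2.6,interpolation=cv2.INTER_CUBIC))
E
```

```text
t 6.02 tcp [0.5402 0.1149 0.0317] gap 0.0495 F [ 0.   0.1 -1.2]
R [[0.001, 1.0, 0.024], [0.0, 0.024, -1.0], [-1.0, 0.001, -0.0]] q [-0.27  0.72  0.03  1.89 -0.04  0.53 -1.76]
-> (0.5397, 0.1131, 0.0285) tool mm [ 3.2 -0.5  1.8]
```

View pics/c4.png

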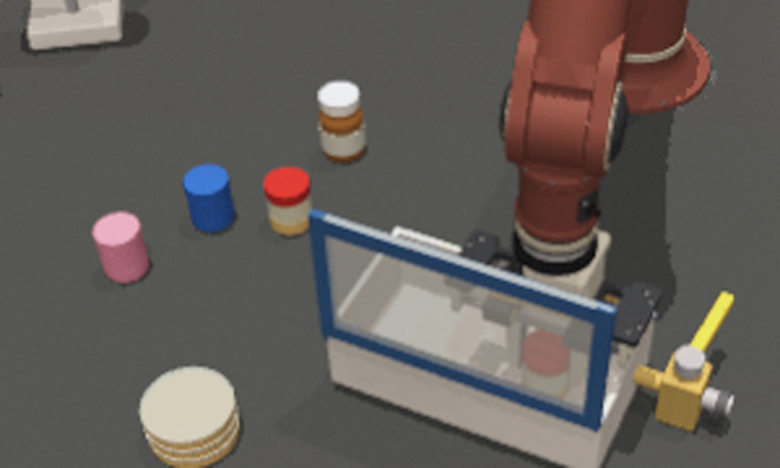

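The jar, cap at (545,350), is seen through the lid just above the floor. I lower it the last 3 mm and release.

Request:
servo_tool:
  offset:
    - [1.5, 0, 0]
    - [1.5, 0, 0]
    - [0, 0, 0]
  angular:
    - [0, 0, 0]
    - [0, 0, 0]
    - [0, 0, 0]
  jaw: [40, 40, 40]

```text
clock: 6.32
eef_pos: [0.54, 0.1155, 0.0286]
tcp_rot: [0.507, 0.494, 0.506, -0.493]
wrist_force: [-0.2, 0.3, -0.7]
finger_gap: 0.0498
```

Request:
servo_tool:
  offset:
    - [0, 0, 0]
    - [0, 0, 0]
    - [0, 0, 0]
    - [-15, 0, 0]
    - [-30, 0, 0]
    - [-35, 0, 0]
    - [-35, 0, 0]
    - [-35, 0, 0]
    - [0, 0, 0]
    - [0, 0, 0]
  angular:
    - [0, 0, 0]
    - [0, 0, 0]
    - [0, 0, 0]
    - [0, 0, 0]
    - [0, 0, 0]
    - [0, 0, 0]
    - [0, 0, 0]
    - [0, 0, 0]
    - [0, 0, 0]
    - [0, 0, 0]
  jaw: [68, 68, 68, 68, 68, 68, 68, 68, 68, 68]

```text
clock: 7.15
eef_pos: [0.5409, 0.1157, 0.1805]
tcp_rot: [0.507, 0.495, 0.505, -0.492]
wrist_force: [-0.4, -0.8, -0.9]
finger_gap: 0.0678
```

```bash
python3 - <<'E'
from h import *
s=cap('scene','scene5');t=cap('top','top5')
hsv=cv2.cvtColor(s['frame'],cv2.COLOR_RGB2HSV); m=cv2.inRange(hsv,(0,170,90),(6,255,255))|cv2.inRange(hsv,(172,170,90),(180,255,255))
n,l,q,cc=cv2.connectedComponentsWithStats(m)
for i in range(1,n):
    if q[i][4]>40: print(cc[i].round(1),q[i],onz(s,cc[i],.055).round(4))
go(P(0,.06,.18),(.443,-.242,.18))
im=s['frame'][100:280,100:400,::-1]; cv2.imwrite('pics/c5.png',cv2.resize(im,None,fx=2.6,fy=2.6,interpolation=cv2.INTER_CUBIC))
E
```

```text
[553.4 169.5] [545 154  15  34 369] [-0.0093  0.6611  0.055 ]
[209.9 171.3] [202 165  17  14 205] [ 0.4412 -0.242   0.055 ]
[306.9 184.2] [301 179  13  12 111] [0.3687 0.0297 0.055 ]
[557.9 214. ] [556 206   4  17  46] [0.1762 0.6866 0.055 ]
t 7.25 tcp [0.5386 0.1152 0.1774] gap 0.0682 F [ 0.2  0.2 -0.6]
R [[-0.002, 1.0, 0.025], [-0.0, 0.025, -1.0], [-1.0, -0.002, 0.0]] q [-0.28  0.51  0.04  1.77 -0.03  0.87 -1.77]
-> (0.5397, 0.1131, 0.18) tool mm [-2.6  1.1  2.1]
-> (0.443, -0.242, 0.18) tool mm [ 3.000e-01 -1.057e+02  3.525e+02]
```

View pics/c5.png

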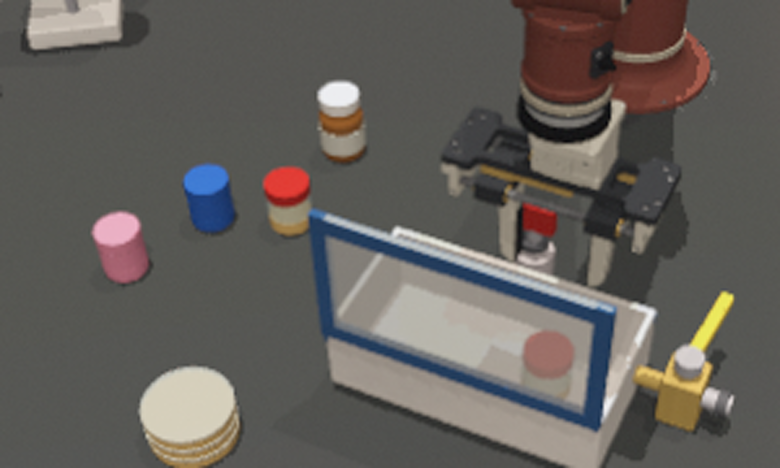

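Jar A stands upright inside, cap at (548,352). Next is jar B, still unmoved at (0.442,-0.242).

Request:
servo_tool:
  offset:
    - [0, -5, 18]
    - [0, -10, 34]
    - [0, -10, 34]
    - [0, -10, 34]
    - [0, -10, 34]
    - [0, -10, 34]
    - [0, -10, 34]
    - [0, -10, 34]
    - [0, -10, 34]
    - [0, -10, 34]
    - [0, -10.5, 29]
    - [0, 0, 0]
  angular:
    - [0, 0, 0]
    - [0, 0, 0]
    - [0, 0, 0]
    - [0, 0, 0]
    - [0, 0, 0]
    - [0, 0, 0]
    - [0, 0, 0]
    - [0, 0, 0]
    - [0, 0, 0]
    - [0, 0, 0]
    - [0, 0, 0]
    - [0, 0, 0]
  jaw: [76, 76, 76, 76, 76, 76, 76, 76, 76, 76, 76, 76]

```text
clock: 8.25
eef_pos: [0.4384, -0.2477, 0.1764]
tcp_rot: [0.503, 0.495, 0.504, -0.499]
wrist_force: [0.1, -1.2, 1.0]
finger_gap: 0.0764
```

Request:
servo_tool:
  offset:
    - [0, 0, 0]
    - [0, 0, 0]
    - [0, 0, 0]
  angular:
    - [0, 0, 0]
    - [0, 0, 0]
    - [0, 0, 0]
  jaw: [76, 76, 76]

```text
clock: 8.5
eef_pos: [0.4432, -0.2381, 0.1772]
tcp_rot: [0.506, 0.493, 0.508, -0.493]
wrist_force: [-0.2, 1.5, 0.6]
finger_gap: 0.0759
```

```bash
python3 - <<'E'
from h import *
go((.443,-.242,.18),(.443,-.242,.0225))
s=cap('scene','scene6')
im=s['frame'][100:280,100:400,::-1]; cv2.imwrite('pics/c6.png',cv2.resize(im,None,fx=2.6,fy=2.6,interpolation=cv2.INTER_CUBIC))
E
```

```text
t 8.5 tcp [ 0.4432 -0.2381  0.1772] gap 0.0759 F [-0.2  1.5  0.6]
R [[-0.002, 1.0, 0.028], [0.002, 0.028, -1.0], [-1.0, -0.001, -0.002]] q [ 0.4   0.44  0.07  1.9  -0.04  0.81 -1.05]
-> (0.443, -0.242, 0.18) tool mm [-2.8 -0.4  3.9]
-> (0.443, -0.242, 0.0225) tool mm [157.5   0.2   0.3]
```

View pics/c6.png

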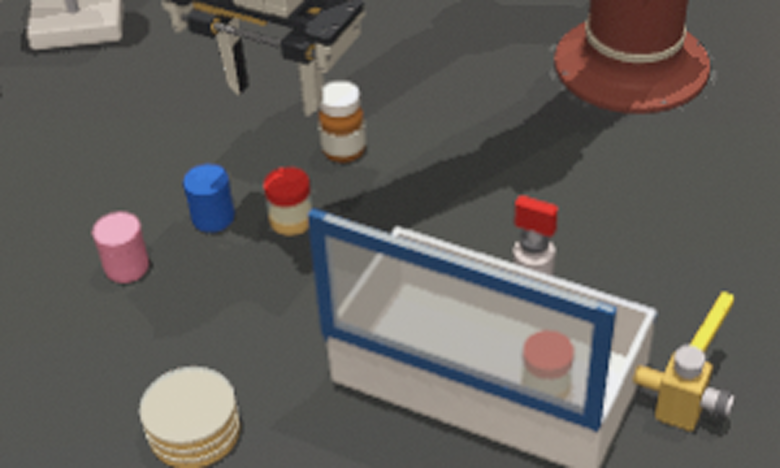

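Request:
servo_tool:
  offset:
    - [20, 0, 2.5]
    - [30, 0, 0]
    - [30, 0, 0]
    - [30, 0, 0]
    - [25, 0, 0]
    - [20, 0, 0]
    - [0, 0, 0]
    - [0, 0, 0]
  angular:
    - [0, 0, 0]
    - [0, 0, 0]
    - [0, 0, 0]
    - [0, 0, 0]
    - [0, 0, 0]
    - [0, 0, 0]
    - [0, 0, 0]
    - [0, 0, 0]
  jaw: [76, 76, 76, 76, 76, 76, 76, 76]

```text
clock: 9.22
eef_pos: [0.443, -0.2412, 0.0225]
tcp_rot: [0.506, 0.493, 0.508, -0.493]
wrist_force: [0.5, -0.2, -0.4]
finger_gap: 0.0758
```

```bash
python3 - <<'E'
from h import *
go((.443,-.242,.0225))
s=cap('scene','scene7')
im=s['frame'][100:280,100:400,::-1]; cv2.imwrite('pics/c7.png',cv2.resize(im,None,fx=2.6,fy=2.6,interpolation=cv2.INTER_CUBIC))
E
```

```text
t 9.22 tcp [ 0.443  -0.2412  0.0225] gap 0.0758 F [ 0.5 -0.2 -0.4]
R [[-0.002, 1.0, 0.028], [0.002, 0.028, -1.0], [-1.0, -0.002, -0.002]] q [ 0.43  0.69  0.04  2.02 -0.06  0.43 -1.03]
-> (0.443, -0.242, 0.0225) tool mm [ 0.  -0.1  0.8]
```

View pics/c7.png

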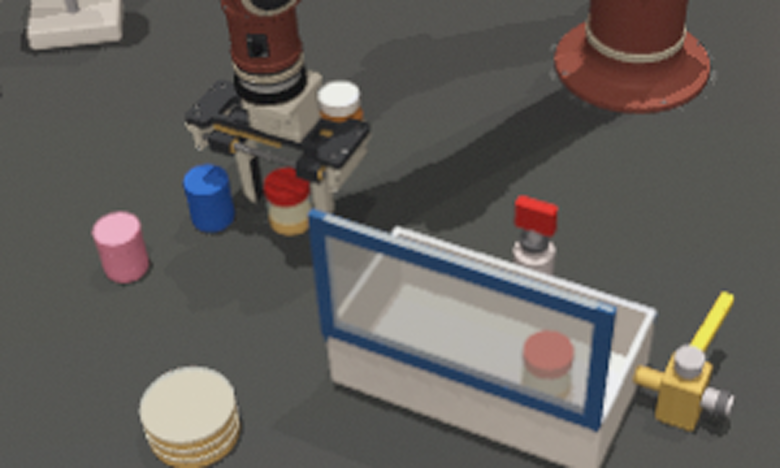

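The jar at (287,195) sits between the fingers. I grip and lift.

Request:
servo_tool:
  offset:
    - [0, 0, 0]
    - [0, 0, 0]
    - [0, 0, 0]
    - [0, 0, 0]
    - [0, 0, 0]
    - [0, 0, 0]
    - [0, 0, 0]
  angular:
    - [0, 0, 0]
    - [0, 0, 0]
    - [0, 0, 0]
    - [0, 0, 0]
    - [0, 0, 0]
    - [0, 0, 0]
    - [0, 0, 0]
  jaw: [40, 40, 40, 40, 40, 40, 40]
  newtons: 30

```text
clock: 9.85
eef_pos: [0.4434, -0.2427, 0.0239]
tcp_rot: [0.507, 0.494, 0.506, -0.493]
wrist_force: [-0.0, 1.1, 6.1]
finger_gap: 0.0496
```

Request:
servo_tool:
  offset:
    - [-15, 0, 0]
    - [-20, 0, 0]
    - [-20, 0, 0]
    - [-20, 0, 0]
    - [-20, 0, 0]
    - [-20, 0, 0]
    - [-20, 0, 0]
    - [0, 0, 0]
    - [0, 0, 0]
  angular:
    - [0, 0, 0]
    - [0, 0, 0]
    - [0, 0, 0]
    - [0, 0, 0]
    - [0, 0, 0]
    - [0, 0, 0]
    - [0, 0, 0]
    - [0, 0, 0]
    - [0, 0, 0]
  jaw: [40, 40, 40, 40, 40, 40, 40, 40, 40]

```text
clock: 10.6
eef_pos: [0.4432, -0.2428, 0.1585]
tcp_rot: [0.507, 0.494, 0.506, -0.493]
wrist_force: [-0.3, 0.3, -1.6]
finger_gap: 0.0496
```

```bash
python3 - <<'E'
from h import *
go(P(0,-.06,.157))
E
```

```text
t 10.6 tcp [ 0.4432 -0.2428  0.1585] gap 0.0496 F [-0.3  0.3 -1.6]
R [[0.001, 1.0, 0.025], [-0.001, 0.025, -1.0], [-1.0, 0.001, 0.001]] q [ 0.41  0.47  0.07  1.92 -0.04  0.76 -1.04]
-> (0.5429, -0.0069, 0.157) tool mm [   1.4  105.6 -233.3]
```

Request:
servo_tool:
  offset:
    - [0, 6, -12]
    - [0, 12, -26]
    - [0, 12, -26]
    - [0, 12, -26]
    - [0, 12, -26]
    - [0, 12, -26]
    - [0, 12, -26]
    - [0, 12, -26]
    - [0, 11, -26]
    - [0, 4.6, -11]
    - [0, 0, 0]
    - [0, 0, 0]
  angular:
    - [0, 0, 0]
    - [0, 0, 0]
    - [0, 0, 0]
    - [0, 0, 0]
    - [0, 0, 0]
    - [0, 0, 0]
    - [0, 0, 0]
    - [0, 0, 0]
    - [0, 0, 0]
    - [0, 0, 0]
    - [0, 0, 0]
    - [0, 0, 0]
  jaw: [40, 40, 40, 40, 40, 40, 40, 40, 40, 40, 40, 40]

```text
clock: 11.6
eef_pos: [0.5416, -0.0101, 0.1569]
tcp_rot: [0.506, 0.492, 0.507, -0.495]
wrist_force: [0.5, -0.4, -0.7]
finger_gap: 0.0498
```

Request:
servo_tool:
  offset:
    - [0, 0, 0]
    - [0, 0, 0]
  angular:
    - [0, 0, 0]
    - [0, 0, 0]
  jaw: [40, 40]

```text
clock: 11.77
eef_pos: [0.5419, -0.012, 0.1579]
tcp_rot: [0.505, 0.494, 0.505, -0.495]
wrist_force: [-0.0, -0.6, -1.3]
finger_gap: 0.0495
```

```bash
python3 - <<'E'
from h import *
go(P(0,-.06,.157),P(0,-.06,.032))
s=cap('scene','scene8')
im=s['frame'][100:280,100:400,::-1]; cv2.imwrite('pics/c8.png',cv2.resize(im,None,fx=2.6,fy=2.6,interpolation=cv2.INTER_CUBIC))
E
```

```text
t 11.77 tcp [ 0.5419 -0.012   0.1579] gap 0.0495 F [-0.  -0.6 -1.3]
R [[-0.001, 1.0, 0.021], [-0.002, 0.021, -1.0], [-1.0, -0.001, 0.002]] q [-0.06  0.52  0.07  1.82 -0.04  0.81 -1.52]
-> (0.5429, -0.0069, 0.157) tool mm [ 0.9  1.1 -5.1]
-> (0.5429, -0.0069, 0.032) tool mm [ 1.25e+02  1.00e-01 -2.00e-01]
```

View pics/c8.png

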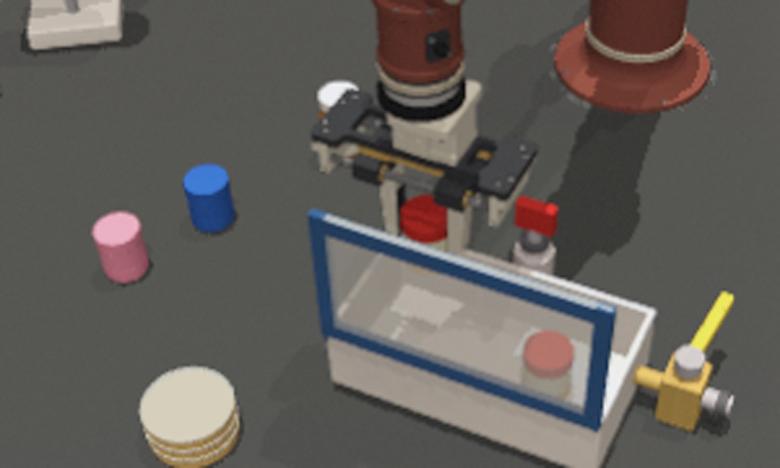

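Request:
servo_tool:
  offset:
    - [20, 1, 0]
    - [20, 0, 0]
    - [20, 0, 0]
    - [20, 0, 0]
    - [20, 0, 0]
    - [13, 0, 0]
    - [8, 0, 0]
    - [4, 0, 0]
    - [0, 0, 0]
    - [0, 0, 0]
  angular:
    - [0, 0, 0]
    - [0, 0, 0]
    - [0, 0, 0]
    - [0, 0, 0]
    - [0, 0, 0]
    - [0, 0, 0]
    - [0, 0, 0]
    - [0, 0, 0]
    - [0, 0, 0]
    - [0, 0, 0]
  jaw: [40, 40, 40, 40, 40, 40, 40, 40, 40, 40]

```text
clock: 12.65
eef_pos: [0.5443, -0.0095, 0.0338]
tcp_rot: [0.506, 0.494, 0.506, -0.494]
wrist_force: [0.6, -0.6, -1.0]
finger_gap: 0.0493
```

Request:
servo_tool:
  offset:
    - [1.5, 0, 0]
    - [1.5, 0, 0]
    - [1, 0, 0]
    - [0, 0, 0]
  angular:
    - [0, 0, 0]
    - [0, 0, 0]
    - [0, 0, 0]
    - [0, 0, 0]
  jaw: [40, 40, 40, 40]

```text
clock: 12.98
eef_pos: [0.5443, -0.009, 0.03]
tcp_rot: [0.507, 0.494, 0.506, -0.493]
wrist_force: [-0.5, -0.5, 2.6]
finger_gap: 0.0493
```

Request:
servo_tool:
  offset:
    - [0, 0, 0]
    - [0, 0, 0]
    - [0, 0, 0]
    - [-15, 0, 0]
    - [-30, 0, 0]
    - [-35, 0, 0]
    - [-35, 0, 0]
    - [-35, 0, 0]
    - [-35, 0, 0]
    - [-35, 0, 0]
    - [0, 0, 0]
    - [0, 0, 0]
  angular:
    - [0, 0, 0]
    - [0, 0, 0]
    - [0, 0, 0]
    - [0, 0, 0]
    - [0, 0, 0]
    - [0, 0, 0]
    - [0, 0, 0]
    - [0, 0, 0]
    - [0, 0, 0]
    - [0, 0, 0]
    - [0, 0, 0]
    - [0, 0, 0]
  jaw: [68, 68, 68, 68, 68, 68, 68, 68, 68, 68, 68, 68]

```text
clock: 13.98
eef_pos: [0.5449, -0.0091, 0.2512]
tcp_rot: [0.508, 0.495, 0.505, -0.492]
wrist_force: [-0.1, 0.3, -0.1]
finger_gap: 0.0679
```

```bash
python3 - <<'E'
from h import *
st()
s=cap('scene','scene9')
im=s['frame'][100:280,100:400,::-1]; cv2.imwrite('pics/c9.png',cv2.resize(im,None,fx=2.6,fy=2.6,interpolation=cv2.INTER_CUBIC))
E
```

```text
t 13.98 tcp [ 0.5449 -0.0091  0.2512] gap 0.0679 F [-0.1  0.3 -0.1]
R [[0.005, 1.0, 0.025], [0.0, 0.025, -1.0], [-1.0, 0.005, -0.0]] q [-0.08  0.42  0.08  1.69 -0.04  1.03 -1.53]
```

View pics/c9.png

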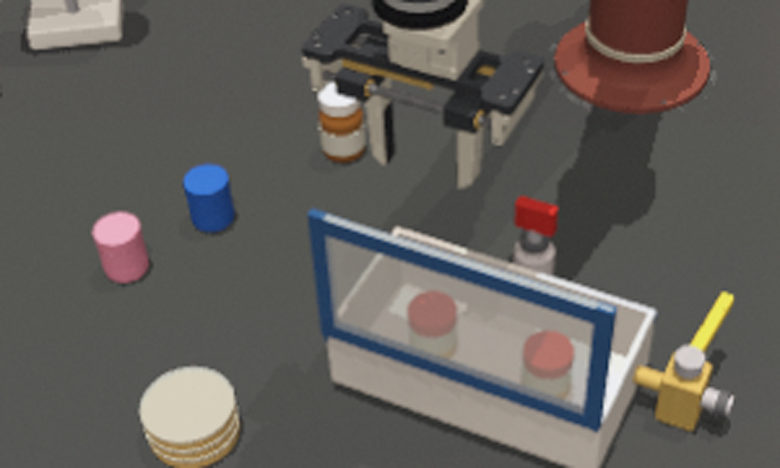

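Both jars stand upright inside, caps at (432,313) and (548,352). Next is the lid: close the jaws, go up and over it, and come down behind its far face.

```bash
python3 - <<'E'
from h import *
go(P(0,0,.29),P(.15,0,.29),P(.15,0,.215))
H=np.array([.076,.0805]);r=.14
pt=lambda th:H+r*np.array([-np.cos(th),np.sin(th)])+.008*np.array([np.sin(th),np.cos(th)])+[.0075,0]
for th in np.arange(1.7,-.01,-.1): print(round(th,2),P(pt(th)[0],0,pt(th)[1]),'chx',(pt(th)*1000).round(1))
E
```

```text
t 14.03 tcp [ 0.5435 -0.009   0.2493] gap 0.068 F [-0.9  0.4 -1.1]
R [[0.0, 1.0, 0.025], [0.0, 0.025, -1.0], [-1.0, 0.0, -0.0]] q [-0.08  0.42  0.08  1.69 -0.04  1.03 -1.53]
-> (0.5413, 0.0531, 0.29) tool mm [-40.7  -0.6 -62.2]
-> (0.6912, 0.0571, 0.29) tool mm [ 1.0e-01  1.5e+02 -2.0e-01]
-> (0.6912, 0.0571, 0.215) tool mm [75. -0.  0.]
1.7 (0.6507, 0.0561, 0.2183) chx [109.5 218.3]
1.6 (0.6368, 0.0557, 0.2202) chx [ 95.6 220.2]
1.5 (0.6228, 0.0553, 0.2207) chx [ 81.6 220.7]
1.4 (0.6089, 0.0549, 0.2198) chx [ 67.6 219.8]
1.3 (0.595, 0.0546, 0.2175) chx [ 53.8 217.5]
1.2 (0.5815, 0.0542, 0.2139) chx [ 40.2 213.9]
1.1 (0.5684, 0.0538, 0.2089) chx [ 27.1 208.9]
1.0 (0.5559, 0.0535, 0.2026) chx [ 14.6 202.6]
0.9 (0.544, 0.0532, 0.1951) chx [  2.7 195.1]
0.8 (0.533, 0.0529, 0.1865) chx [ -8.3 186.5]
0.7 (0.5229, 0.0526, 0.1768) chx [-18.4 176.8]
0.6 (0.5138, 0.0524, 0.1662) chx [-27.5 166.2]
0.5 (0.5058, 0.0521, 0.1546) chx [-35.5 154.6]
0.4 (0.499, 0.052, 0.1424) chx [-42.3 142.4]
0.3 (0.4934, 0.0518, 0.1295) chx [-47.9 129.5]
0.2 (0.4892, 0.0517, 0.1162) chx [-52.1 116.2]
0.1 (0.4863, 0.0516, 0.1024) chx [-55.  102.4]
-0.0 (0.4848, 0.0516, 0.0885) chx [-56.5  88.5]
```

Request:
servo_tool:
  offset:
    - [-20.5, 0, -31]
    - [-20.5, 0, -31]
    - [0, 30, 0]
    - [0, 30, 0]
    - [0, 30, 0]
    - [0, 30, 0]
    - [0, 30, 0]
    - [0, 0, 0]
    - [0, 0, 0]
    - [0, 0, 0]
  angular:
    - [0, 0, 0]
    - [0, 0, 0]
    - [0, 0, 0]
    - [0, 0, 0]
    - [0, 0, 0]
    - [0, 0, 0]
    - [0, 0, 0]
    - [0, 0, 0]
    - [0, 0, 0]
    - [0, 0, 0]
  jaw: [0, 0, 0, 0, 0, 0, 0, 0, 0, 0]
  newtons: 15

```text
clock: 14.87
eef_pos: [0.6909, 0.0567, 0.288]
tcp_rot: [0.505, 0.492, 0.507, -0.495]
wrist_force: [-0.9, 0.9, 0.3]
finger_gap: 0.006
```

Request:
servo_tool:
  offset:
    - [20, 0, 0]
    - [25, 0, 0]
    - [25, 0, 0]
    - [0, 0, 0]
    - [0, 0, 0]
  angular:
    - [0, 0, 0]
    - [0, 0, 0]
    - [0, 0, 0]
    - [0, 0, 0]
    - [0, 0, 0]
  jaw: [0, 0, 0, 0, 0]

```text
clock: 15.28
eef_pos: [0.6904, 0.0568, 0.2196]
tcp_rot: [0.505, 0.493, 0.507, -0.494]
wrist_force: [0.2, 1.3, 0.4]
finger_gap: 0.0004
```

```bash
python3 - <<'E'
from h import *
go(P(.1156,0,.2202))
s=cap('scene','scene10')
im=s['frame'][50:280,100:400,::-1]; cv2.imwrite('pics/c10.png',cv2.resize(im,None,fx=2.6,fy=2.6,interpolation=cv2.INTER_CUBIC))
E
```

```text
t 15.28 tcp [0.6904 0.0568 0.2196] gap 0.0004 F [0.2 1.3 0.4]
R [[-0.004, 1.0, 0.026], [-0.0, 0.026, -1.0], [-1.0, -0.004, -0.0]] q [-0.15  0.69  0.07  1.28 -0.05  1.18 -1.62]
-> (0.6569, 0.0562, 0.2202) tool mm [ -0.5 -33.5  -0.3]
```

View pics/c10.png

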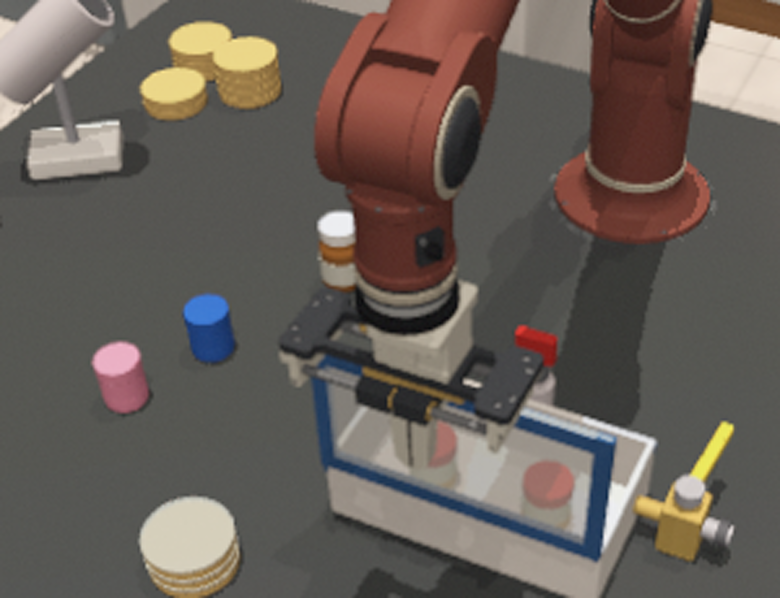

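Fingers are behind the lid's far face at (415,440). I push it forward along the arc.

Request:
servo_tool:
  offset:
    - [0, -10, 0]
    - [0, -10, 0]
    - [0, -10, 0]
    - [0, -10, 0]
    - [0, -10, 0]
    - [0, -8, 0]
    - [0, -8, 0]
    - [0, -8, 0]
    - [0, -8, 0]
    - [1.2, -7, 0]
    - [1.2, -7, 0]
  angular:
    - [0, 0, 0]
    - [0, 0, 0]
    - [0, 0, 0]
    - [0, 0, 0]
    - [0, 0, 0]
    - [0, 0, 0]
    - [0, 0, 0]
    - [0, 0, 0]
    - [0, 0, 0]
    - [0, 0, 0]
    - [0, 0, 0]
  jaw: [0, 0, 0, 0, 0, 0, 0, 0, 0, 0, 0]

```text
clock: 16.25
eef_pos: [0.5963, 0.0543, 0.2187]
tcp_rot: [0.507, 0.494, 0.506, -0.493]
wrist_force: [1.3, -0.5, 2.7]
finger_gap: 0.0005
```

```bash
python3 - <<'E'
from h import *
st()
s=cap('scene','scene11')
im=s['frame'][50:280,100:400,::-1]; cv2.imwrite('pics/c11.png',cv2.resize(im,None,fx=2.6,fy=2.6,interpolation=cv2.INTER_CUBIC))
E
```

```text
t 16.25 tcp [0.5963 0.0543 0.2187] gap 0.0005 F [ 1.3 -0.5  2.7]
R [[0.002, 1.0, 0.025], [0.0, 0.025, -1.0], [-1.0, 0.002, -0.0]] q [-0.17  0.53  0.07  1.58 -0.04  1.02 -1.64]
```

View pics/c11.png

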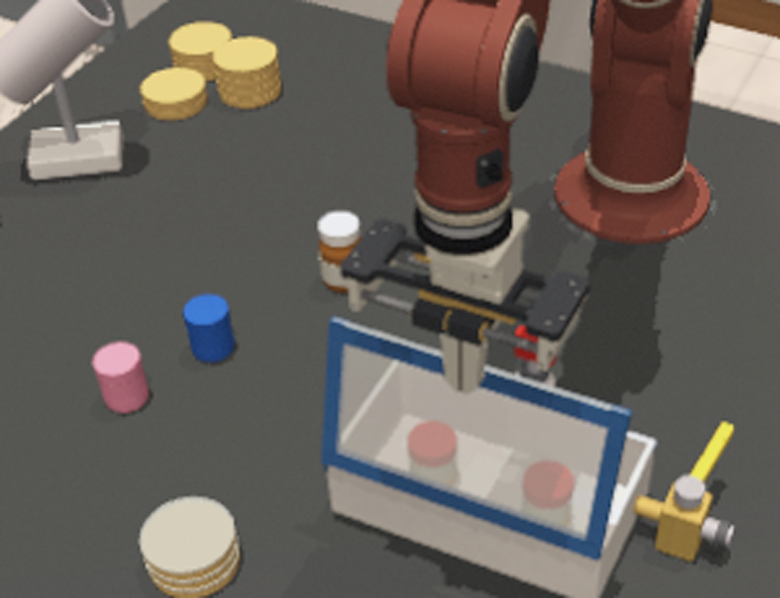

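The lid tilts with the fingertips on its front bar at (463,385). I continue along the arc.

Request:
servo_tool:
  offset:
    - [2.4, -7, 0]
    - [2.4, -7, 0]
    - [2.5, -6.5, 0]
    - [2.5, -6.5, 0]
    - [3.2, -6.2, 0]
    - [3.2, -6.2, 0]
    - [3.8, -6, 0]
    - [3.8, -6, 0]
    - [4.3, -5.5, 0]
    - [4.3, -5.5, 0]
    - [4.9, -5, 0]
    - [4.9, -5, 0]
  angular:
    - [0, 0, 0]
    - [0, 0, 0]
    - [0, 0, 0]
    - [0, 0, 0]
    - [0, 0, 0]
    - [0, 0, 0]
    - [0, 0, 0]
    - [0, 0, 0]
    - [0, 0, 0]
    - [0, 0, 0]
    - [0, 0, 0]
    - [0, 0, 0]
  jaw: [0, 0, 0, 0, 0, 0, 0, 0, 0, 0, 0, 0]

```text
clock: 17.3
eef_pos: [0.5232, 0.0523, 0.175]
tcp_rot: [0.506, 0.494, 0.506, -0.494]
wrist_force: [2.3, -0.7, 0.3]
finger_gap: 0.0006
```

```bash
python3 - <<'E'
from h import *
go(P(-.0184,0,.1768))
s=cap('scene','scene12')
im=s['frame'][50:280,100:400,::-1]; cv2.imwrite('pics/c12.png',cv2.resize(im,None,fx=2.6,fy=2.6,interpolation=cv2.INTER_CUBIC))
E
```

```text
t 17.3 tcp [0.5232 0.0523 0.175 ] gap 0.0006 F [ 2.3 -0.7  0.3]
R [[-0.0, 1.0, 0.025], [-0.0, 0.025, -1.0], [-1.0, -0.0, 0.0]] q [-0.18  0.47  0.06  1.84 -0.04  0.83 -1.65]
-> (0.5229, 0.0526, 0.1768) tool mm [-1.8 -0.3 -0.3]
```

View pics/c12.png

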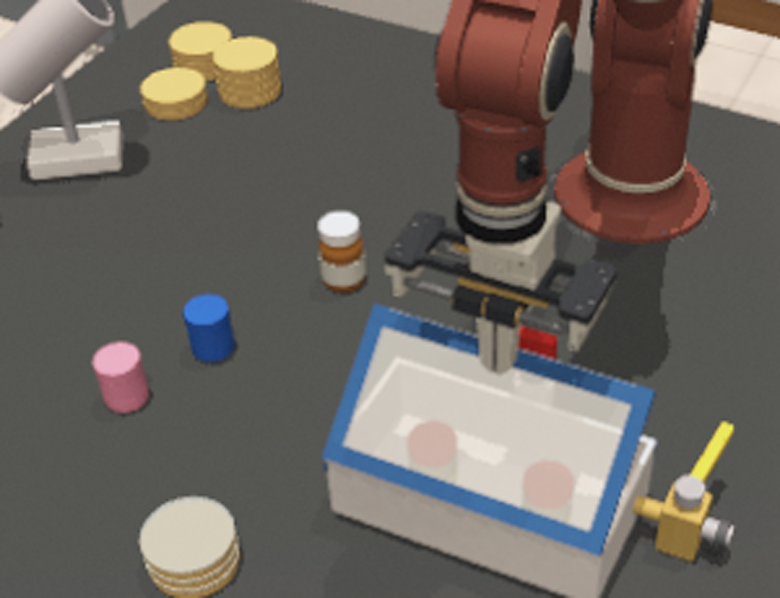

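Request:
servo_tool:
  offset:
    - [4.6, -4.5, 0]
    - [4.6, -4.5, 0]
    - [5.8, -4, 0]
    - [5.8, -4, 0]
    - [6, -3.4, 0]
    - [6, -3.4, 0]
    - [6, -2.8, 0]
    - [6, -2.8, 0]
    - [6, -2, 0]
    - [6, -2, 0]
    - [4, -1, 0]
    - [4, -1, 0]
  angular:
    - [0, 0, 0]
    - [0, 0, 0]
    - [0, 0, 0]
    - [0, 0, 0]
    - [0, 0, 0]
    - [0, 0, 0]
    - [0, 0, 0]
    - [0, 0, 0]
    - [0, 0, 0]
    - [0, 0, 0]
    - [0, 0, 0]
    - [0, 0, 0]
  jaw: [0, 0, 0, 0, 0, 0, 0, 0, 0, 0, 0, 0]

```text
clock: 18.35
eef_pos: [0.4878, 0.0515, 0.1102]
tcp_rot: [0.506, 0.493, 0.507, -0.494]
wrist_force: [-0.3, 1.1, 0.7]
finger_gap: 0.0004
```

```bash
python3 - <<'E'
from h import *
go(P(-.0565,0,.0885))
E
```

```text
t 18.35 tcp [0.4878 0.0515 0.1102] gap 0.0004 F [-0.3  1.1  0.7]
R [[-0.001, 1.0, 0.025], [-0.0, 0.025, -1.0], [-1.0, -0.001, -0.0]] q [-0.18  0.52  0.05  2.   -0.04  0.62 -1.65]
-> (0.4848, 0.0516, 0.0885) tool mm [21.7 -3.  -0.1]
```

Request:
servo_tool:
  offset:
    - [3, -0.6, 0]
    - [3, -0.6, 0]
    - [3, -0.6, 0]
    - [3, -0.6, 0]
    - [2.5, -0.3, 0]
    - [2.5, 0, 0]
    - [2, 0, 0]
    - [1.5, 0, 0]
    - [1, 0, 0]
    - [0, 0, 0]
  angular:
    - [0, 0, 0]
    - [0, 0, 0]
    - [0, 0, 0]
    - [0, 0, 0]
    - [0, 0, 0]
    - [0, 0, 0]
    - [0, 0, 0]
    - [0, 0, 0]
    - [0, 0, 0]
    - [0, 0, 0]
  jaw: [0, 0, 0, 0, 0, 0, 0, 0, 0, 0]

```text
clock: 19.18
eef_pos: [0.4857, 0.0514, 0.0891]
tcp_rot: [0.506, 0.494, 0.506, -0.494]
wrist_force: [-0.8, 0.6, 0.2]
finger_gap: 0.0005
```

Request:
servo_tool:
  offset:
    - [0.7, 0, 0]
    - [0.7, 0, 0]
    - [0.7, 0, 0]
    - [0, 0, 0]
  angular:
    - [0, 0, 0]
    - [0, 0, 0]
    - [0, 0, 0]
    - [0, 0, 0]
  jaw: [0, 0, 0, 0]

```text
clock: 19.52
eef_pos: [0.486, 0.0515, 0.0887]
tcp_rot: [0.506, 0.494, 0.506, -0.493]
wrist_force: [-3.4, 0.1, 12.2]
finger_gap: 0.0
```

```bash
python3 - <<'E'
from h import *
st()
s=cap('scene','scene13')
im=s['frame'][100:280,150:400,::-1]; cv2.imwrite('pics/c13.png',cv2.resize(im,None,fx=3,fy=3,interpolation=cv2.INTER_CUBIC))
E
```

```text
t 19.52 tcp [0.486  0.0515 0.0887] gap 0.0 F [-3.4  0.1 12.2]
R [[0.001, 1.0, 0.025], [0.0, 0.025, -1.0], [-1.0, 0.001, -0.0]] q [-0.18  0.56  0.05  2.03 -0.05  0.56 -1.65]
```

View pics/c13.png

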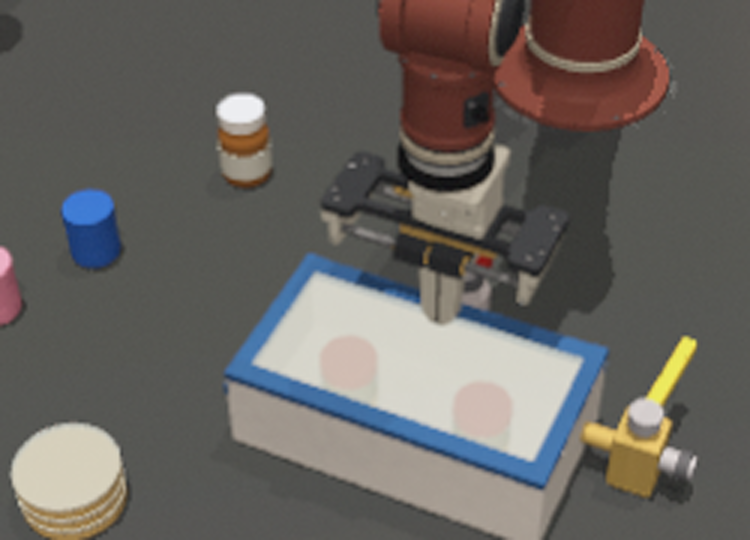

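The lid is closed: fingertips at z 0.0887 with 12 N contact, and the frame is flat on the rim. I raise the tool and turn it 90° counter-clockwise for the knob.

Request:
servo_tool:
  offset:
    - [-15, 0, 0]
    - [-35, 0, 0]
    - [-35, 0, 0]
    - [-25, 0, 0]
    - [0, 0, 0]
    - [0, 0, 0]
    - [0, 0, 0]
    - [0, 0, 0]
    - [0, 0, 0]
    - [0, 0, 0]
    - [0, 0, 0]
    - [0, 0, 0]
  angular:
    - [0, 0, 0]
    - [0, 0, 0]
    - [0, 0, 0]
    - [-7, 0, 0]
    - [-7, 0, 0]
    - [-7, 0, 0]
    - [-7, 0, 0]
    - [-7, 0, 0]
    - [-7, 0, 0]
    - [-7, 0, 0]
    - [-7, 0, 0]
    - [-7, 0, 0]
  jaw: [0, 0, 0, 45, 45, 45, 45, 45, 45, 45, 45, 45]

```text
clock: 20.57
eef_pos: [0.4858, 0.0514, 0.1973]
tcp_rot: [0.69, 0.154, 0.69, -0.154]
wrist_force: [1.1, -0.1, -1.0]
finger_gap: 0.0449
```

Request:
servo_tool:
  offset:
    - [0, 0, 0]
    - [0, 0, 0]
    - [0, 0, 0]
    - [0, 0, 0]
    - [0, 0, 0]
    - [0, 0, 0]
  angular:
    - [-7, 0, 0]
    - [-7, 0, 0]
    - [-7, 0, 0]
    - [-6, 0, 0]
    - [0, 0, 0]
    - [0, 0, 0]
  jaw: [45, 45, 45, 45, 45, 45]

```text
clock: 21.07
eef_pos: [0.4858, 0.0513, 0.1972]
tcp_rot: [0.707, -0.008, 0.707, 0.008]
wrist_force: [-0.1, 0.8, 0.0]
finger_gap: 0.0448
```

```bash
python3 - <<'E'
from h import *
go((.4332,.0510,.2),(.4332,.051,.110))
s=cap('scene','scene14');t=cap('top','top14')
im=s['frame'][100:280,150:400,::-1]; cv2.imwrite('pics/c14.png',cv2.resize(im,None,fx=3,fy=3,interpolation=cv2.INTER_CUBIC))
E
```

```text
t 21.07 tcp [0.4858 0.0513 0.1972] gap 0.0448 F [-0.1  0.8  0. ]
R [[0.0, -0.022, 1.0], [0.0, 1.0, 0.022], [-1.0, 0.0, 0.0]] q [ 0.1   0.41 -0.35  1.9   0.18  0.86 -0.32]
-> (0.4332, 0.051, 0.2) tool mm [ -2.8   0.9 -52.6]
-> (0.4332, 0.051, 0.11) tool mm [90. -0. -0.]
```

View pics/c14.png

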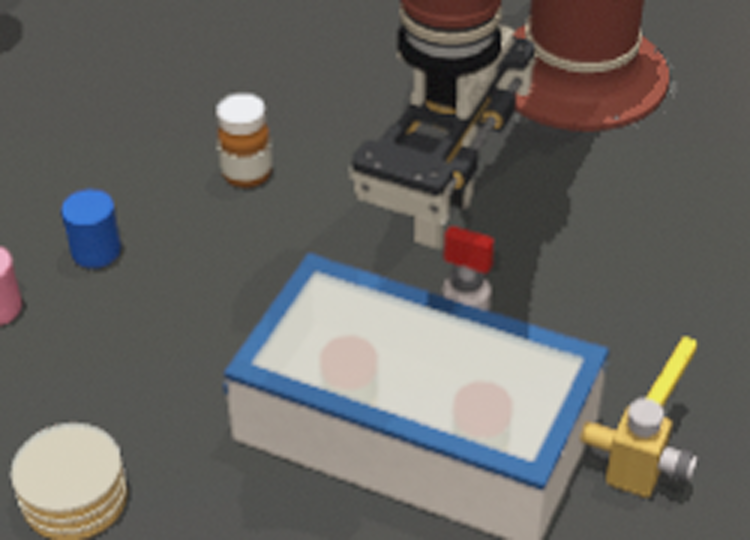

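The lid stays shut and the knob is at (470,250). I move over it.

Request:
servo_tool:
  offset:
    - [0, 0.9, -15]
    - [0, 0, -20]
    - [0, 0, -17.6]
    - [0, 0, 0]
    - [0, 0, 0]
    - [0, 0, 0]
  angular:
    - [0, 0, 0]
    - [0, 0, 0]
    - [0, 0, 0]
    - [0, 0, 0]
    - [0, 0, 0]
    - [0, 0, 0]
  jaw: [45, 45, 45, 45, 45, 45]

```text
clock: 21.67
eef_pos: [0.4344, 0.0512, 0.1975]
tcp_rot: [0.708, -0.009, 0.706, 0.009]
wrist_force: [0.1, -0.2, 0.3]
finger_gap: 0.0453
```

```bash
python3 - <<'E'
from h import *
go((.4332,.051,.110))
s=cap('scene','scene15');t=cap('top','top15')
im=s['frame'][100:280,150:400,::-1]; cv2.imwrite('pics/c15.png',cv2.resize(im,None,fx=3,fy=3,interpolation=cv2.INTER_CUBIC))
im=t['frame'][140:320,180:380,::-1]; cv2.imwrite('pics/ct15.png',cv2.resize(im,None,fx=3,fy=3,interpolation=cv2.INTER_CUBIC))
E
```

```text
t 21.67 tcp [0.4344 0.0512 0.1975] gap 0.0453 F [ 0.1 -0.2  0.3]
R [[0.002, -0.025, 1.0], [0.0, 1.0, 0.025], [-1.0, 0.0, 0.002]] q [ 0.11  0.34 -0.37  2.03  0.17  0.8  -0.33]
-> (0.4332, 0.051, 0.11) tool mm [87.5 -0.2 -1.4]
```

View pics/c15.png

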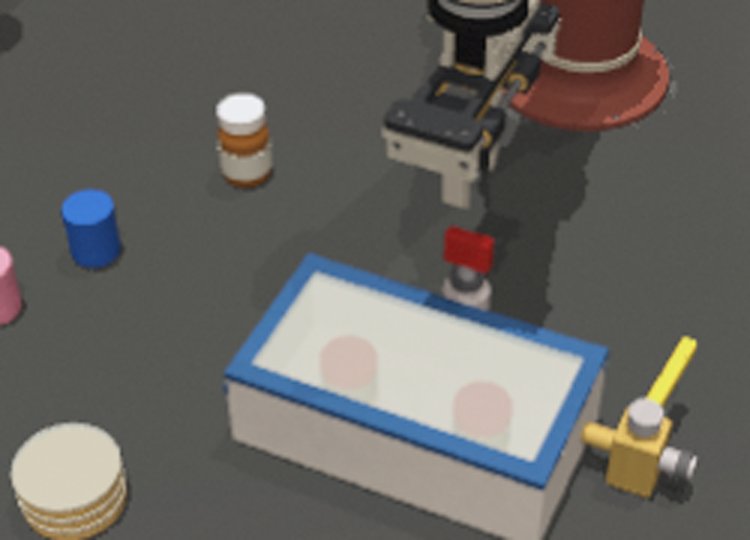

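View pics/ct15.png

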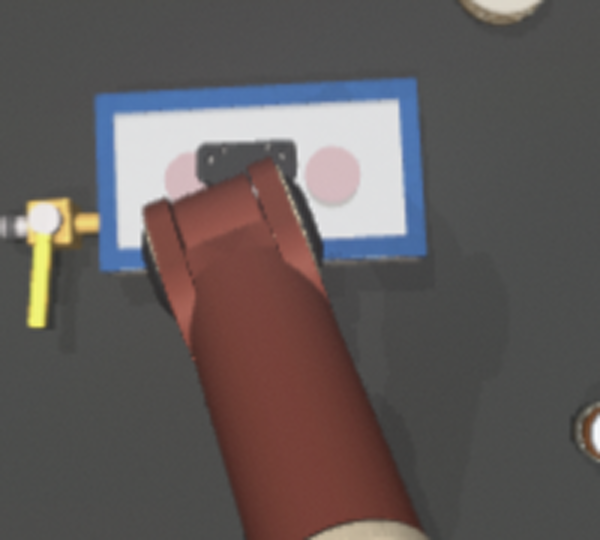

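Request:
servo_tool:
  offset:
    - [20, 0, -1]
    - [25, 0, 0]
    - [20, 0, 0]
    - [15, 0, 0]
    - [7, 0, 0]
    - [0, 0, 0]
    - [0, 0, 0]
  angular:
    - [0, 0, 0]
    - [0, 0, 0]
    - [0, 0, 0]
    - [0, 0, 0]
    - [0, 0, 0]
    - [0, 0, 0]
    - [0, 0, 0]
  jaw: [45, 45, 45, 45, 45, 45, 45]

```text
clock: 22.35
eef_pos: [0.4328, 0.0512, 0.1103]
tcp_rot: [0.707, -0.009, 0.707, 0.009]
wrist_force: [0.9, 0.9, 0.9]
finger_gap: 0.0451
```

```bash
python3 - <<'E'
from h import *
go((.4332,.051,.110))
s=cap('scene','scene16')
im=s['frame'][120:240,250:410,::-1]; cv2.imwrite('pics/c16.png',cv2.resize(im,None,fx=4,fy=4,interpolation=cv2.INTER_CUBIC))
E
```

```text
t 22.35 tcp [0.4328 0.0512 0.1103] gap 0.0451 F [0.9 0.9 0.9]
R [[0.0, -0.025, 1.0], [0.0, 1.0, 0.025], [-1.0, 0.0, 0.0]] q [ 0.05  0.48 -0.31  2.14  0.26  0.56 -0.42]
-> (0.4332, 0.051, 0.11) tool mm [ 0.3 -0.2  0.4]
```

View pics/c16.png

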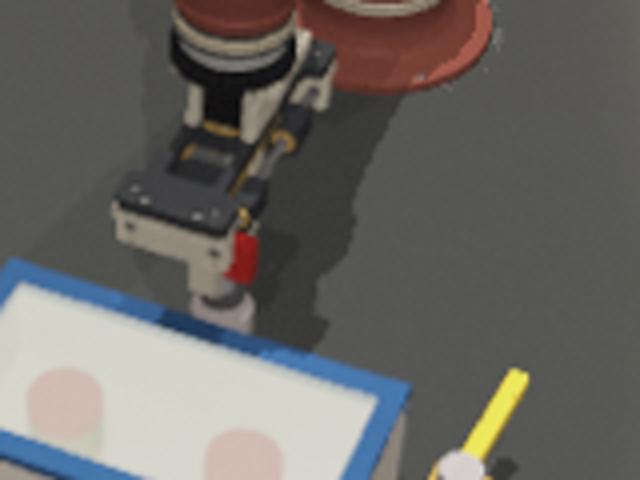

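The front finger and the knob line up once parallax is allowed for. I grip the knob.

Request:
servo_tool:
  offset:
    - [0, 0, 0]
    - [0, 0, 0]
    - [0, 0, 0]
    - [0, 0, 0]
    - [0, 0, 0]
    - [0, 0, 0]
    - [0, 0, 0]
    - [0, 0, 0]
  angular:
    - [0, 0, 0]
    - [0, 0, 0]
    - [0, 0, 0]
    - [0, 0, 0]
    - [0, 0, 0]
    - [0, 0, 0]
    - [0, 0, 0]
    - [0, 0, 0]
  jaw: [8, 8, 8, 8, 8, 8, 8, 8]
  newtons: 45

```text
clock: 23.07
eef_pos: [0.4327, 0.0511, 0.1105]
tcp_rot: [0.708, -0.009, 0.707, 0.009]
wrist_force: [1.7, -0.7, 1.8]
finger_gap: 0.0139
```

```bash
python3 - <<'E'
from h import *
st()
E
```

```text
t 23.07 tcp [0.4327 0.0511 0.1105] gap 0.0139 F [ 1.7 -0.7  1.8]
R [[0.001, -0.025, 1.0], [0.0, 1.0, 0.025], [-1.0, 0.0, 0.001]] q [ 0.05  0.47 -0.31  2.14  0.26  0.56 -0.42]
```

Gripped, with a gap of 13.9 mm and almost no side force. I pull up 12 mm.

Request:
servo_tool:
  offset:
    - [-3, 0, 0]
    - [-3, 0, 0]
    - [-3, 0, 0]
    - [-3, 0, 0]
    - [0, 0, 0]
    - [0, 0, 0]
    - [0, 0, 0]
  angular:
    - [0, 0, 0]
    - [0, 0, 0]
    - [0, 0, 0]
    - [0, 0, 0]
    - [0, 0, 0]
    - [0, 0, 0]
    - [0, 0, 0]
  jaw: [8, 8, 8, 8, 8, 8, 8]

```text
clock: 23.65
eef_pos: [0.4325, 0.051, 0.1221]
tcp_rot: [0.707, -0.009, 0.707, 0.009]
wrist_force: [4.7, 0.2, -8.6]
finger_gap: 0.0136
```

```bash
python3 - <<'E'
from h import *
st()
s=cap('scene','scene17')
im=s['frame'][120:240,250:410,::-1]; cv2.imwrite('pics/c17.png',cv2.resize(im,None,fx=4,fy=4,interpolation=cv2.INTER_CUBIC))
E
```

```text
t 23.65 tcp [0.4325 0.051  0.1221] gap 0.0136 F [ 4.7  0.2 -8.6]
R [[0.001, -0.025, 1.0], [0.0, 1.0, 0.025], [-1.0, 0.0, 0.001]] q [ 0.06  0.45 -0.32  2.13  0.25  0.6  -0.41]
```

View pics/c17.png

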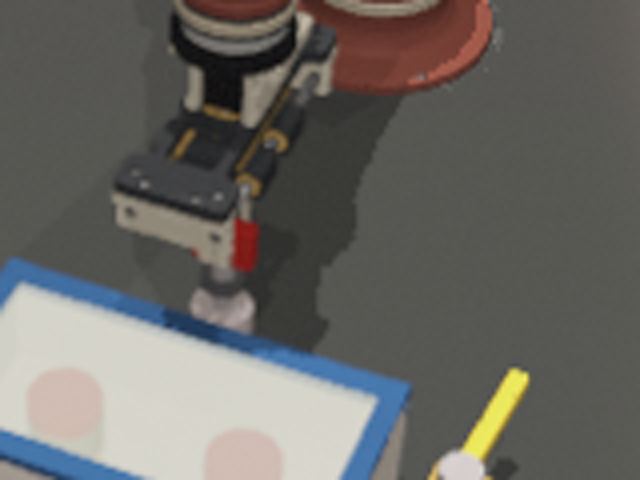

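The knob has risen and the pull is 8.6 N, as the spring should give. I turn it clockwise.

Request:
servo_tool:
  offset:
    - [0, 0, 0]
    - [0, 0, 0]
    - [0, 0, 0]
    - [0, 0, 0]
    - [0, 0, 0]
    - [0, 0, 0]
    - [0, 0, 0]
  angular:
    - [5, 0, 0]
    - [5, 0, 0]
    - [5, 0, 0]
    - [5, 0, 0]
    - [5, 0, 0]
    - [5, 0, 0]
    - [0, 0, 0]
  jaw: [8, 8, 8, 8, 8, 8, 8]

```text
clock: 24.28
eef_pos: [0.4321, 0.0511, 0.1221]
tcp_rot: [0.685, 0.175, 0.685, -0.175]
wrist_force: [3.7, -0.6, -8.1]
finger_gap: 0.0139
```

```bash
python3 - <<'E'
from h import *
s=st(); print(s['torque'])
E
```

```text
t 24.28 tcp [0.4321 0.0511 0.1221] gap 0.0139 F [ 3.7 -0.6 -8.1]
R [[0.0, 0.479, 0.878], [-0.0, 0.878, -0.479], [-1.0, -0.0, 0.0]] q [-0.05  0.44 -0.16  2.13  0.13  0.58 -0.8 ]
[-0.10541163 -1.09360124 -0.02038167]
```

Request:
servo_tool:
  offset:
    - [0, 0, 0]
    - [0, 0, 0]
    - [0.2, 0, 0]
    - [0.2, 0, 0]
    - [0.2, 0, 0]
    - [0, 0, 0]
  angular:
    - [6, 0, 0]
    - [6, 0, 0]
    - [6, 0, 0]
    - [6, 0, 0]
    - [6, 0, 0]
    - [0, 0, 0]
  jaw: [8, 8, 8, 8, 8, 8]

```text
clock: 24.78
eef_pos: [0.4318, 0.0514, 0.1214]
tcp_rot: [0.617, 0.346, 0.617, -0.346]
wrist_force: [4.5, 0.2, -8.6]
finger_gap: 0.0138
```

```bash
python3 - <<'E'
from h import *
s=st(); print(s['torque'])
s=cap('scene','scene18')
im=s['frame'][120:240,250:410,::-1]; cv2.imwrite('pics/c18.png',cv2.resize(im,None,fx=4,fy=4,interpolation=cv2.INTER_CUBIC))
E
```

```text
t 24.78 tcp [0.4318 0.0514 0.1214] gap 0.0138 F [ 4.5  0.2 -8.6]
R [[-0.001, 0.853, 0.522], [0.0, 0.522, -0.853], [-1.0, -0.0, -0.001]] q [-0.16  0.44 -0.01  2.13  0.01  0.57 -1.2 ]
[ 0.09138229 -0.91605221 -0.11006785]
```

View pics/c18.png

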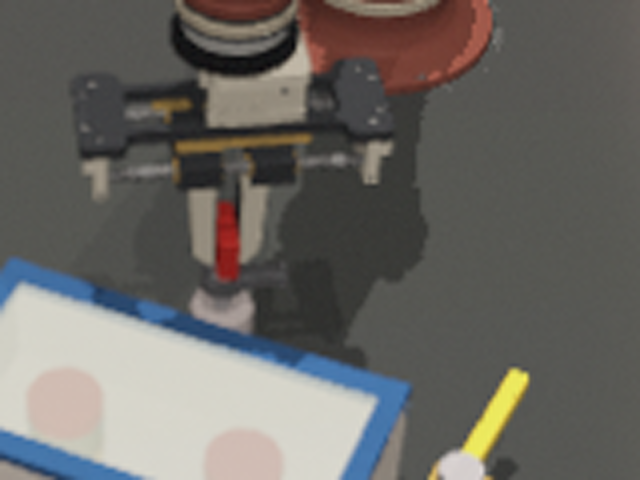

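It works: the claw has swung round and points right, at (265,272). I keep driving.

Request:
servo_tool:
  offset:
    - [0.25, 0, 0]
    - [0.25, 0, 0]
    - [0.25, 0, 0]
    - [0.25, 0, 0]
    - [0.25, 0, 0]
    - [0, 0, 0]
  angular:
    - [6, 0, 0]
    - [6, 0, 0]
    - [6, 0, 0]
    - [6, 0, 0]
    - [6, 0, 0]
    - [0, 0, 0]
  jaw: [8, 8, 8, 8, 8, 8]

```text
clock: 25.33
eef_pos: [0.4317, 0.0518, 0.1202]
tcp_rot: [0.506, 0.493, 0.507, -0.493]
wrist_force: [2.7, 1.9, -8.4]
finger_gap: 0.0138
```

```bash
python3 - <<'E'
from h import *
s=st(); print(s['torque'])
E
```

```text
t 25.33 tcp [0.4317 0.0518 0.1202] gap 0.0138 F [ 2.7  1.9 -8.4]
R [[-0.001, 1.0, 0.027], [0.001, 0.027, -1.0], [-1.0, -0.001, -0.001]] q [-0.27  0.44  0.14  2.14 -0.12  0.57 -1.59]
[ 0.34145176 -0.78708722 -0.08372873]
```

Request:
servo_tool:
  offset:
    - [0.25, 0, 0]
    - [0.25, 0, 0]
    - [0.25, 0, 0]
    - [0.25, 0, 0]
    - [0.25, 0, 0]
    - [0.25, 0, 0]
    - [0, 0, 0]
  angular:
    - [6, 0, 0]
    - [6, 0, 0]
    - [6, 0, 0]
    - [6, 0, 0]
    - [6, 0, 0]
    - [6, 0, 0]
    - [0, 0, 0]
  jaw: [8, 8, 8, 8, 8, 8, 8]

```text
clock: 25.92
eef_pos: [0.4319, 0.0523, 0.1187]
tcp_rot: [0.33, 0.625, 0.331, -0.625]
wrist_force: [3.4, 2.1, -8.3]
finger_gap: 0.0139
```

```bash
python3 - <<'E'
from h import *
s=st(); print(s['torque'])
s=cap('scene','scene19')
im=s['frame'][120:240,250:410,::-1]; cv2.imwrite('pics/c19.png',cv2.resize(im,None,fx=4,fy=4,interpolation=cv2.INTER_CUBIC))
E
```

```text
t 25.92 tcp [0.4319 0.0523 0.1187] gap 0.0139 F [ 3.4  2.1 -8.3]
R [[-0.001, 0.826, -0.564], [0.001, -0.564, -0.826], [-1.0, -0.001, -0.001]] q [-0.4   0.46  0.33  2.14 -0.27  0.58 -2.05]
[ 0.74136336 -0.88552398 -0.02838499]
```

View pics/c19.png

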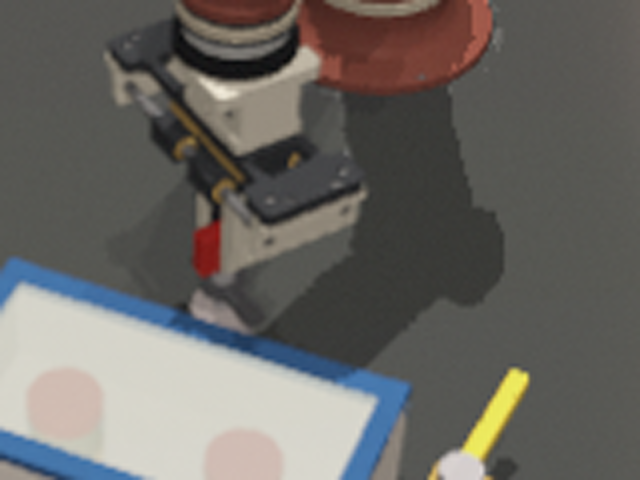

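Request:
servo_tool:
  offset:
    - [0.25, 0, 0]
    - [0.25, 0, 0]
    - [0.25, 0, 0]
    - [0.25, 0, 0]
    - [0.25, 0, 0]
    - [0, 0, 0]
  angular:
    - [6, 0, 0]
    - [6, 0, 0]
    - [6, 0, 0]
    - [6, 0, 0]
    - [6, 0, 0]
    - [0, 0, 0]
  jaw: [8, 8, 8, 8, 8, 8]

```text
clock: 26.47
eef_pos: [0.4322, 0.0524, 0.1175]
tcp_rot: [0.156, 0.689, 0.158, -0.689]
wrist_force: [4.4, 3.9, -7.0]
finger_gap: 0.0137
```

```bash
python3 - <<'E'
from h import *
s=st(); print(s['torque'])
E
```

```text
t 26.47 tcp [0.4322 0.0524 0.1175] gap 0.0137 F [ 4.4  3.9 -7. ]
R [[-0.0, 0.433, -0.901], [0.002, -0.901, -0.433], [-1.0, -0.002, -0.001]] q [-0.51  0.48  0.48  2.15 -0.4   0.6  -2.43]
[ 1.09822335 -0.93775606 -0.07355078]
```

Request:
servo_tool:
  offset:
    - [0.3, 0, 0]
    - [0.3, 0, 0]
    - [0.3, 0, 0]
    - [0.3, 0, 0]
    - [0, 0, 0]
    - [0, 0, 0]
  angular:
    - [6, 0, 0]
    - [6, 0, 0]
    - [6, 0, 0]
    - [5, 0, 0]
    - [0, 0, 0]
    - [0, 0, 0]
  jaw: [8, 8, 8, 8, 8, 8]

```text
clock: 26.97
eef_pos: [0.4325, 0.0525, 0.1165]
tcp_rot: [0.017, 0.707, 0.019, -0.707]
wrist_force: [2.8, 4.0, -7.0]
finger_gap: 0.0136
```

```bash
python3 - <<'E'
from h import *
s=st(); print(s['torque'])
s=cap('scene','scene20')
im=s['frame'][120:240,250:410,::-1]; cv2.imwrite('pics/c20.png',cv2.resize(im,None,fx=4,fy=4,interpolation=cv2.INTER_CUBIC))
E
```

```text
t 26.97 tcp [0.4325 0.0525 0.1165] gap 0.0136 F [ 2.8  4.  -7. ]
R [[0.0, 0.05, -0.999], [0.002, -0.999, -0.05], [-1.0, -0.002, -0.0]] q [-0.59  0.51  0.6   2.15 -0.5   0.62 -2.72]
[ 1.05529228 -1.08292509 -0.06946741]
```

View pics/c20.png

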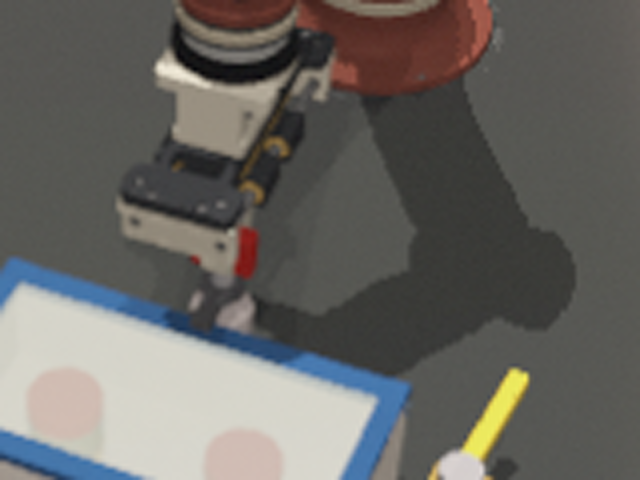

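Request:
servo_tool:
  offset:
    - [0.4, 0, 0]
    - [0.4, 0, 0]
    - [0, 0, 0]
    - [0, 0, 0]
  angular:
    - [2, 0, 0]
    - [2, 0, 0]
    - [0, 0, 0]
    - [0, 0, 0]
  jaw: [8, 8, 8, 8]

```text
clock: 27.35
eef_pos: [0.4325, 0.0525, 0.1158]
tcp_rot: [0.006, -0.707, 0.005, 0.707]
wrist_force: [4.3, 3.3, -6.5]
finger_gap: 0.014
```

```bash
python3 - <<'E'
from h import *
s=st(); print(s['torque'])
E
```

```text
t 27.35 tcp [0.4325 0.0525 0.1158] gap 0.014 F [ 4.3  3.3 -6.5]
R [[-0.0, -0.015, -1.0], [0.002, -1.0, 0.015], [-1.0, -0.002, 0.0]] q [-0.61  0.52  0.63  2.15 -0.52  0.63 -2.76]
[ 1.00435678 -1.01065083  0.83325132]
```

Torque about the axis jumped to 0.83 N m, so the end stop is reached. I release and rise.

Request:
servo_tool:
  offset:
    - [0, 0, 0]
    - [0, 0, 0]
    - [0, 0, 0]
    - [0, 0, 0]
    - [0, 0, 0]
    - [-15, 0, 0]
    - [-25, 0, 0]
    - [-25, 0, 0]
    - [-25, 0, 0]
    - [0, 0, 0]
    - [0, 0, 0]
  angular:
    - [0, 0, 0]
    - [0, 0, 0]
    - [0, 0, 0]
    - [0, 0, 0]
    - [0, 0, 0]
    - [0, 0, 0]
    - [0, 0, 0]
    - [0, 0, 0]
    - [0, 0, 0]
    - [0, 0, 0]
    - [0, 0, 0]
  jaw: [45, 45, 45, 45, 45, 45, 45, 45, 45, 45, 45]

```text
clock: 28.27
eef_pos: [0.4325, 0.0511, 0.2063]
tcp_rot: [-0.009, 0.708, -0.009, -0.706]
wrist_force: [-0.5, 0.2, 0.1]
finger_gap: 0.045
```

```bash
python3 - <<'E'
from h import *
s=st(); print(s['torque'])
s=cap('scene','scene21')
im=s['frame'][120:240,250:410,::-1]; cv2.imwrite('pics/c21.png',cv2.resize(im,None,fx=4,fy=4,interpolation=cv2.INTER_CUBIC))
E
```

```text
t 28.27 tcp [0.4325 0.0511 0.2063] gap 0.045 F [-0.5  0.2  0.1]
R [[0.002, -0.026, -1.0], [0.001, -1.0, 0.026], [-1.0, -0.001, -0.002]] q [-0.83  0.42  0.93  2.04 -0.44  0.88 -2.82]
[0.11573462 0.01389091 0.0393431 ]
```

View pics/c21.png

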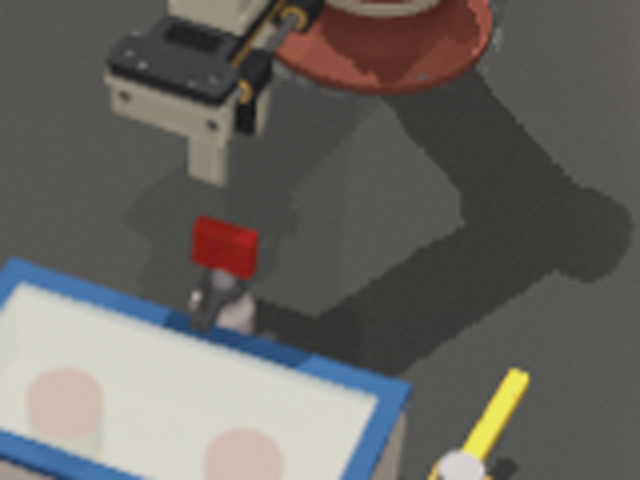

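The claw now points over the lid's front edge, at (205,310), and the bar lies parallel to the edge. I turn the tool back 90° and check the clamp and lever from above.

Request:
servo_tool:
  offset:
    - [-10, 0, 0]
    - [0, 0, 0]
    - [0, 0, 0]
    - [0, 0, 0]
    - [0, 0, 0]
    - [0, 0, 0]
    - [0, 0, 0]
    - [0, 0, 0]
    - [0, 0, 0]
    - [0, 0, 0]
    - [0, 0, 0]
    - [0, 0, 0]
  angular:
    - [-5, 0, 0]
    - [-7, 0, 0]
    - [-7, 0, 0]
    - [-7, 0, 0]
    - [-7, 0, 0]
    - [-7, 0, 0]
    - [-7, 0, 0]
    - [-7, 0, 0]
    - [-7, 0, 0]
    - [-7, 0, 0]
    - [-7, 0, 0]
    - [-7, 0, 0]
  jaw: [45, 0, 0, 0, 0, 0, 0, 0, 0, 0, 0, 0]
  newtons: 20

```text
clock: 29.32
eef_pos: [0.4308, 0.0508, 0.2143]
tcp_rot: [-0.458, -0.538, -0.459, 0.539]
wrist_force: [-0.0, -0.9, 0.5]
finger_gap: 0.0005
```

Request:
servo_tool:
  offset:
    - [0, 0, 0]
    - [0, 0, 0]
    - [0, 0, 0]
    - [0, 0, 0]
  angular:
    - [-5, 0, 0]
    - [-3, 0, 0]
    - [0, 0, 0]
    - [0, 0, 0]
  jaw: [0, 0, 0, 0]

```text
clock: 29.65
eef_pos: [0.4312, 0.0508, 0.2146]
tcp_rot: [-0.492, -0.506, -0.493, 0.508]
wrist_force: [0.1, 0.4, -0.1]
finger_gap: 0.0003
```

```bash
python3 - <<'E'
from h import *
t=cap('top','top22'); s=cap('scene','scene22')
O=P(-.03,.19,.077); print('pivot',O)
# lever mask yellow
for d in(t,s):
    hsv=cv2.cvtColor(d['frame'],cv2.COLOR_RGB2HSV); m=cv2.inRange(hsv,(24,150,120),(34,255,255)); 
    p=proj(d,[O])[0]; yy,xx=np.nonzero(m); k=np.hypot(xx-p[0],yy-p[1])<70; W=np.array([onz(d,(x,y),.084)for x,y in zip(xx[k].astype(float),yy[k].astype(float))])
    if len(W):
        D=W[:,:2]-np.array(O[:2]); a_=np.arctan2(D[:,1],-D[:,0]); far=np.hypot(D[:,0],D[:,1])>.04; print('phi world',np.median(a_[far]),'phi chamber',np.median(a_[far])+.027,'r max',np.hypot(D[:,0],D[:,1]).max(),len(W))
print('spray',onz(t,(140,157),.1))
rel=lambda ph,r,g:(lambda d,n:np.array([-.03,.19])+r*d+n*(.007+.0075*np.sin(ph)+.0175*np.cos(ph)+g))(np.array([-np.cos(ph),np.sin(ph)]),np.array([-np.sin(ph),-np.cos(ph)]))
st0=rel(.12,.078,.015)
go(P(*st0,.17),P(*st0,.068))
prev=None
for ph in np.arange(.12,1.7,.13):
    q=rel(ph,.078,0); print(round(ph,2),(q*1000).round(1), None if prev is None else ((q-prev)*1000).round(1)); prev=q
im=t['frame'][140:320,180:380,::-1]; cv2.imwrite('pics/ct22.png',cv2.resize(im,None,fx=3,fy=3,interpolation=cv2.INTER_CUBIC))
E
```

```text
pivot (0.5062, 0.2422, 0.077)
phi world 0.1116988708458474 phi chamber 0.1386988708458474 r max 0.09381669056251173 134
spray [0.65675964 0.38912572 0.1       ]
t 29.75 tcp [0.4316 0.0509 0.215 ] gap 0.0007 F [-0.  -0.6 -0.2]
R [[-0.001, 1.0, -0.028], [-0.0, -0.028, -1.0], [-1.0, -0.001, 0.0]] q [-0.55  0.32  0.5   2.02 -0.2   0.85 -1.53]
-> (0.4248, 0.2094, 0.17) tool mm [  45.   -11.2 -158.3]
-> (0.4248, 0.2094, 0.068) tool mm [ 1.02e+02  1.00e-01 -0.00e+00]
0.12 [-110.5  174.2] None
0.25 [-112.   184.3] [-1.5 10. ]
0.38 [-112.1  194.8] [-0.1 10.5]
0.51 [-110.7  205.4] [ 1.4 10.7]
0.64 [-107.8  216.1] [ 2.9 10.7]
0.77 [-103.3  226.5] [ 4.6 10.4]
0.9 [-97.1 236.3] [6.2 9.8]
1.03 [-89.4 245.3] [7.7 9. ]
1.16 [-80.3 253.2] [9.1 7.9]
1.29 [-69.9 259.7] [10.4  6.5]
1.42 [-58.6 264.6] [11.4  4.9]
1.55 [-46.5 267.7] [12.1  3.1]
1.68 [-34.  268.9] [12.5  1.2]
```

View pics/ct22.png

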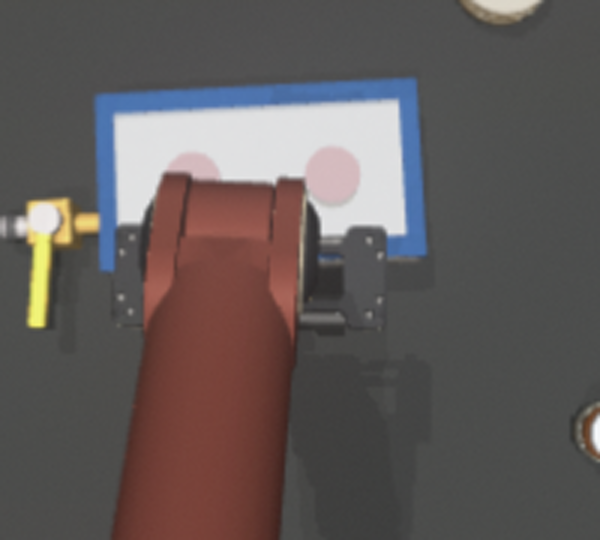

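Claw check from above is blocked by the arm. I move to the lever's start side and look again from there.

Request:
servo_tool:
  offset:
    - [0, 0, 0]
    - [10, -2.5, -20]
    - [15, 0, -35]
    - [20, 0, -35]
    - [0, 0, -35]
    - [0, 0, -33.5]
    - [0, 0, 0]
    - [0, 0, 0]
    - [0, 0, 0]
  angular:
    - [-3.1, 0, 0]
    - [0, 0, 0]
    - [0, 0, 0]
    - [0, 0, 0]
    - [0, 0, 0]
    - [0, 0, 0]
    - [0, 0, 0]
    - [0, 0, 0]
    - [0, 0, 0]
  jaw: [0, 0, 0, 0, 0, 0, 0, 0, 0]

```text
clock: 30.5
eef_pos: [0.4252, 0.2087, 0.1704]
tcp_rot: [0.507, 0.493, 0.506, -0.494]
wrist_force: [-0.4, 0.2, 0.3]
finger_gap: 0.0005
```

```bash
python3 - <<'E'
from h import *
t=cap('top','top23'); s=cap('scene','scene23')
go((.4248,.2094,.068))
im=t['frame'][140:320,180:380,::-1]; cv2.imwrite('pics/ct23.png',cv2.resize(im,None,fx=3,fy=3,interpolation=cv2.INTER_CUBIC))
im=s['frame'][120:270,210:410,::-1]; cv2.imwrite('pics/c23.png',cv2.resize(im,None,fx=4,fy=4,interpolation=cv2.INTER_CUBIC))
E
```

```text
t 30.6 tcp [0.4255 0.2077 0.1707] gap 0.0004 F [ 0.7 -0.3 -0.6]
R [[-0.0, 1.0, 0.024], [-0.001, 0.024, -1.0], [-1.0, -0.0, 0.001]] q [-0.81  0.43  0.43  1.99 -0.25  0.77 -1.77]
-> (0.4248, 0.2094, 0.068) tool mm [102.7  -0.6  -1.8]
```

View pics/ct23.png

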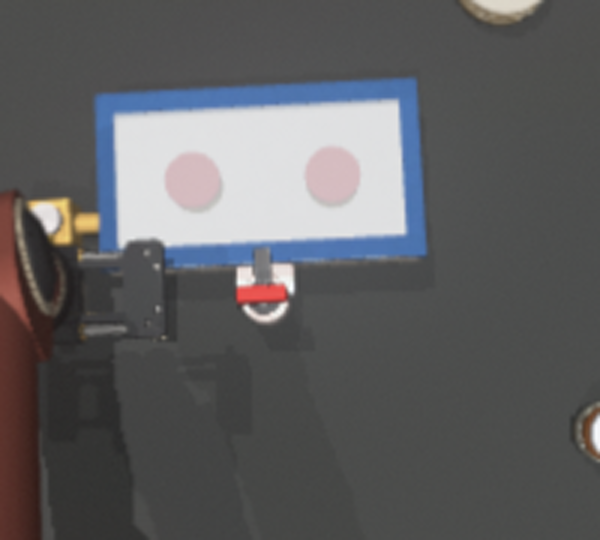

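View pics/c23.png

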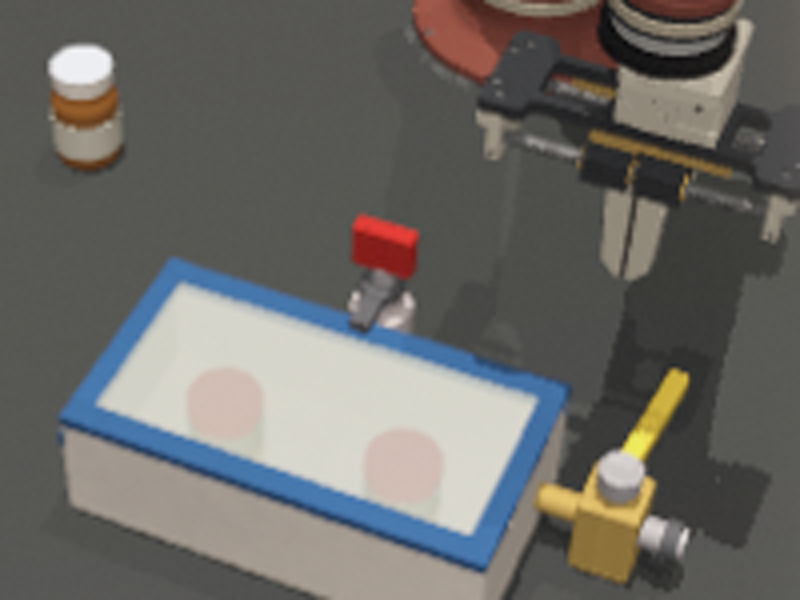

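The claw lies over the lid's front frame: top crop (262,262) and scene crop (370,305). I descend beside the lever.

Request:
servo_tool:
  offset:
    - [20, 0, 0]
    - [25, 0, 0]
    - [25, 0, 0]
    - [20, 0, 0]
    - [12, 0, 0]
    - [0, 0, 0]
    - [0, 0, 0]
  angular:
    - [0, 0, 0]
    - [0, 0, 0]
    - [0, 0, 0]
    - [0, 0, 0]
    - [0, 0, 0]
    - [0, 0, 0]
    - [0, 0, 0]
  jaw: [0, 0, 0, 0, 0, 0, 0]

```text
clock: 31.18
eef_pos: [0.4255, 0.208, 0.0686]
tcp_rot: [0.506, 0.493, 0.506, -0.494]
wrist_force: [-0.0, 0.1, 0.3]
finger_gap: 0.0001
```

```bash
python3 - <<'E'
from h import *
s=cap('scene','scene24')
go((.4248,.2094,.068))
im=s['frame'][120:270,250:450,::-1]; cv2.imwrite('pics/c24.png',cv2.resize(im,None,fx=4,fy=4,interpolation=cv2.INTER_CUBIC))
E
```

```text
t 31.23 tcp [0.4261 0.2085 0.0692] gap 0.0005 F [-0.4 -0.1 -0.7]
R [[0.001, 1.0, 0.025], [0.0, 0.025, -1.0], [-1.0, 0.001, -0.0]] q [-0.72  0.6   0.32  2.09 -0.37  0.51 -1.67]
-> (0.4248, 0.2094, 0.068) tool mm [ 1.2 -1.2 -0.9]
```

View pics/c24.png

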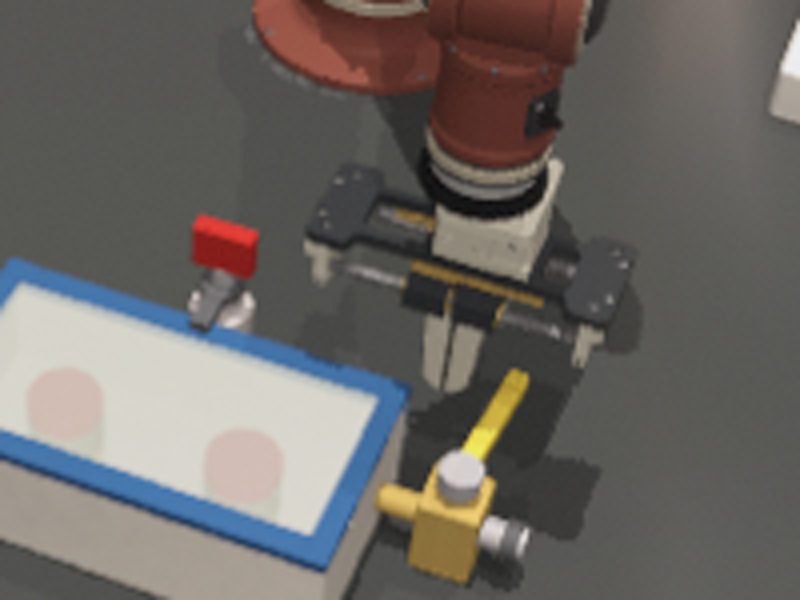

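Fingers are on the lever's near side at (450,370). I push along the arc.

Request:
servo_tool:
  offset:
    - [4, 0.5, -8]
    - [0, 0, -8]
    - [0, -1.5, -10]
    - [0, 0, -10.5]
    - [0, 1.4, -10.7]
    - [0, 2.9, -10.7]
    - [0, 4.6, -10.4]
    - [0, 6.2, -9.8]
    - [0, 0, 0]
  angular:
    - [0, 0, 0]
    - [0, 0, 0]
    - [0, 0, 0]
    - [0, 0, 0]
    - [0, 0, 0]
    - [0, 0, 0]
    - [0, 0, 0]
    - [0, 0, 0]
    - [0, 0, 0]
  jaw: [0, 0, 0, 0, 0, 0, 0, 0, 0]

```text
clock: 31.98
eef_pos: [0.4375, 0.2915, 0.0644]
tcp_rot: [0.507, 0.493, 0.508, -0.491]
wrist_force: [0.2, -0.5, 0.1]
finger_gap: 0.0007
```

```bash
python3 - <<'E'
from h import *
s=cap('scene','scene25')
go(P(-.0971,.2363,.066))
im=s['frame'][120:270,250:450,::-1]; cv2.imwrite('pics/c25.png',cv2.resize(im,None,fx=4,fy=4,interpolation=cv2.INTER_CUBIC))
E
```

```text
t 32.03 tcp [0.4372 0.2905 0.0644] gap 0.0003 F [ 0.7 -0.3  0.7]
R [[0.0, 1.0, 0.03], [0.002, 0.03, -1.0], [-1.0, 0.0, -0.002]] q [-0.85  0.66  0.34  1.95 -0.38  0.59 -1.79]
-> (0.4379, 0.2867, 0.066) tool mm [-1.6  0.6  3.8]
```

View pics/c25.png

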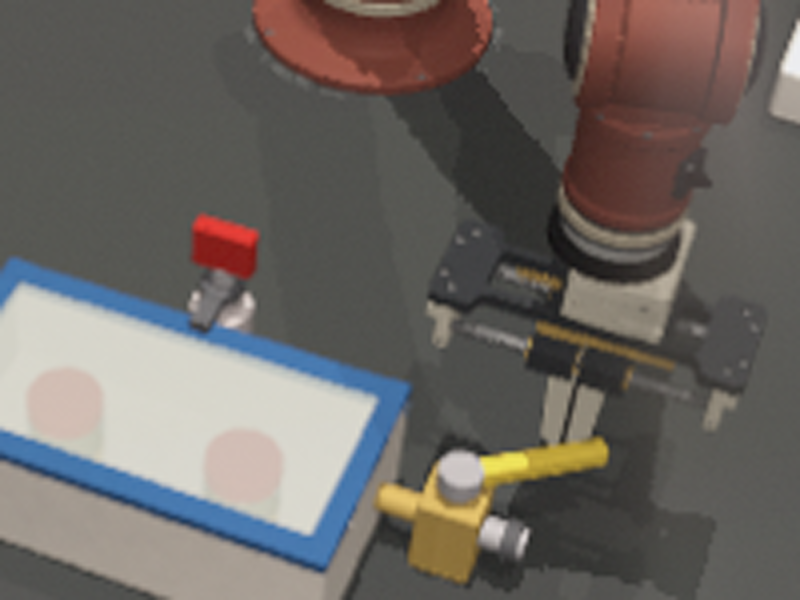

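The lever is moving and is about 55° open. I continue to the stop.

Request:
servo_tool:
  offset:
    - [0, 7, -5]
    - [0, 7.7, -6]
    - [0, 8.5, -6]
    - [0, 10, -4]
    - [0, 10, -3]
    - [0, 8, -1]
    - [0, 6, 0]
    - [0, 0, 0]
  angular:
    - [0, 0, 0]
    - [0, 0, 0]
    - [0, 0, 0]
    - [0, 0, 0]
    - [0, 0, 0]
    - [0, 0, 0]
    - [0, 0, 0]
    - [0, 0, 0]
  jaw: [0, 0, 0, 0, 0, 0, 0, 0]

```text
clock: 32.7
eef_pos: [0.487, 0.3142, 0.0637]
tcp_rot: [0.503, 0.488, 0.511, -0.497]
wrist_force: [-10.7, -1.6, 7.1]
finger_gap: 0.0005
```

```bash
python3 - <<'E'
from h import *
s=cap('scene','scene26')
go(P(-.0465,.2677,.066))
im=s['frame'][120:270,250:450,::-1]; cv2.imwrite('pics/c26.png',cv2.resize(im,None,fx=4,fy=4,interpolation=cv2.INTER_CUBIC))
E
```

```text
t 32.75 tcp [0.487  0.3143 0.0637] gap 0.0003 F [-10.9  -1.6   6.3]
R [[-0.015, 0.999, 0.028], [-0.002, 0.028, -1.0], [-1.0, -0.015, 0.001]] q [-0.82  0.73  0.35  1.79 -0.37  0.71 -1.81]
-> (0.4876, 0.3194, 0.066) tool mm [-2.3  0.7 -5.1]
```

View pics/c26.png

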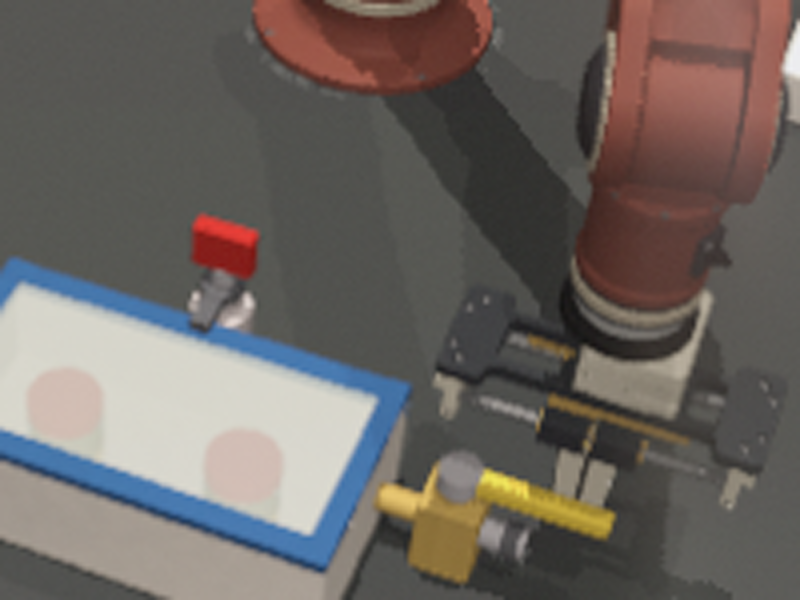

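The side force is 11 N, against about 1.6 N from friction, with the tool stalled, so the lever is on its end stop. I back off and rise clear.

Request:
servo_tool:
  offset:
    - [0, -10, 0]
    - [0, -15, 0]
    - [-25, -5, 0]
    - [-40, 0, 0]
    - [-40, 0, 0]
    - [-40, 0, 0]
    - [0, -20, -30]
    - [0, -10, -30]
    - [0, 0, -30]
    - [0, 0, 0]
    - [0, 0, 0]
  angular:
    - [0, 0, 0]
    - [0, 0, 0]
    - [0, 0, 0]
    - [0, 0, 0]
    - [0, 0, 0]
    - [0, 0, 0]
    - [0, 0, 0]
    - [0, 0, 0]
    - [0, 0, 0]
    - [0, 0, 0]
    - [0, 0, 0]
  jaw: [0, 0, 0, 0, 0, 0, 0, 0, 0, 0, 0]

```text
clock: 33.67
eef_pos: [0.4308, 0.4052, 0.2095]
tcp_rot: [0.508, 0.493, 0.508, -0.491]
wrist_force: [-0.3, -0.9, 0.5]
finger_gap: 0.0005
```

```bash
python3 - <<'E'
from h import *
s=cap('scene','scene27');t=cap('top','top27');st()
O=np.array(P(-.03,.19,.077))
for n,d in(('top',t),('scene',s)):
    hsv=cv2.cvtColor(d['frame'],cv2.COLOR_RGB2HSV); m=cv2.inRange(hsv,(24,150,120),(34,255,255)); p=proj(d,[O])[0]
    yy,xx=np.nonzero(m); k=np.hypot(xx-p[0],yy-p[1])<70; W=np.array([onz(d,(float(x),float(y)),.084)for x,y in zip(xx[k],yy[k])])
    if len(W):
        D=W[:,:2]-O[:2]; f=np.hypot(*D.T)>.04; print(n,'phi',np.median(np.arctan2(D[f,1],-D[f,0]))+.027,f.sum())
im=t['frame'][120:310,80:330,::-1]; cv2.imwrite('pics/ct27.png',cv2.resize(im,None,fx=3,fy=3,interpolation=cv2.INTER_CUBIC))
im=s['frame'][120:290,130:430,::-1]; cv2.imwrite('pics/c27.png',cv2.resize(im,None,fx=2.6,fy=2.6,interpolation=cv2.INTER_CUBIC))
E
```

```text
t 33.77 tcp [0.4323 0.4016 0.2097] gap 0.0003 F [-0.2  0.5  0.6]
R [[0.001, 1.0, 0.025], [-0.001, 0.025, -1.0], [-1.0, 0.001, 0.001]] q [-1.07  0.56  0.45  1.63 -0.28  1.02 -2.07]
scene phi 1.5958791841554585 138
```

View pics/ct27.png

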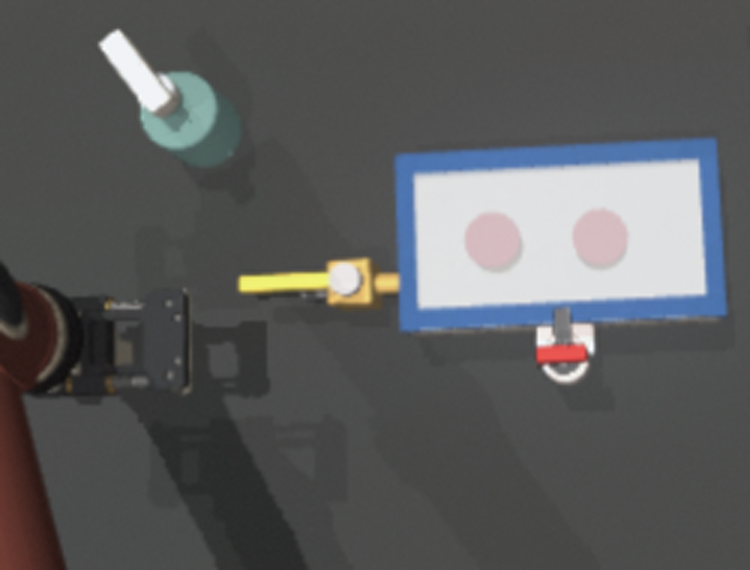

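View pics/c27.png

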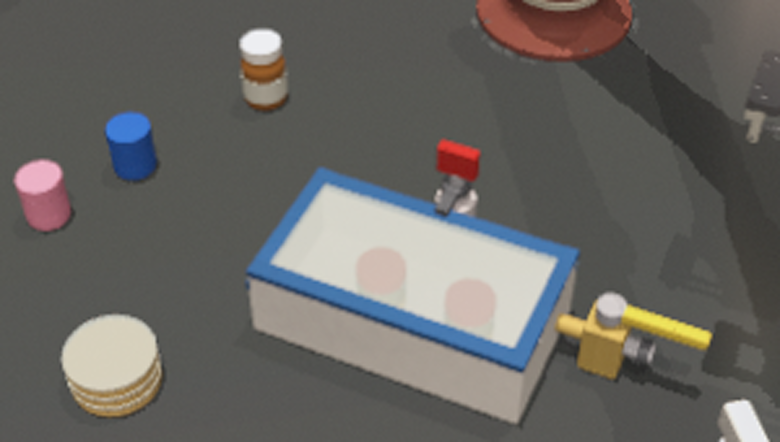

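The end state looks right: the lid is flat, the claw is over its frame, and the valve handle lies along the pipe (measured 1.60 rad against 1.571). Both jars are upright inside and the bystanders have not moved. I hand in.

```bash
python3 -c "
from h import *
print(ticket.close_job())"
```

```text
the job is handed in; nothing more can be done
None
```

I finished the task in the order asked and handed it in at about 34 s on the robot's clock; no verdict was reported.

- **Jars:** Only two red-capped culture jars were on the bench. Both stand upright in the chamber. I didn't touch the pink and blue look-alikes, the reagent jar, the dishes or the spray bottle.
- **Lid:** I pushed it down by its far face. It closed with the fingertips at 0.0887 m (0.0885 expected) and about 12 N of contact.
- **Clamp:** I pulled it up about 12 mm and drove it clockwise in one grip. At about 180° the torque jumped from 0.07 to 0.83 N m, which I took as the end stop. After release the claw lay over the lid's front frame in both views. The last arm joint got to 2.82 of its 2.84 rad range here, but did not pass it.
- **Valve:** I pushed the handle until it stalled at about 11 N. In the scene view it measured 1.60 rad against the nominal 1.571, which is within the measuring error. The top-view colour mask picked up no handle pixels, so it gave no angle, but that picture shows the handle lying along the pipe.

In the last pictures everything was in place and the arm was clear of it all. I saw no knocked jar and no loosened grip.

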